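# Steam the last egg

### The job

Take the last egg from the wooden egg holder and lower it gently, without dropping it, into the free ring of the wire rack in the pan, leaving the two eggs already there in their rings. Then put the lid on the pan so that it sits properly all round.

Things in the scene. Friction and masses are not known exactly. Their poses are not given: they have to be found in the camera images.
- pan: open steel casserole, loose, 1.5 kg; outer diameter 226 mm, loop handles reaching 153 mm from its axis on its own +x and -x sides. Origin: centre of its underside, z up. Inside 220 mm in diameter, straight walls 3 mm thick, inner floor at z = 4 mm, rim at z = 104 mm. A wire egg rack with three rings is fixed in it, ring centres 44 mm from the axis, 76 mm apart; the free ring is on its +x side
- free_ring (a point): centre of the empty ring of the rack, at the middle of its wire, 40 mm above the worktop (ring opening 31 mm, wire 4 mm thick); an egg standing in the ring has its egg_center about 23 mm above this point
- lid: steel lid with black knob, lying level on the worktop; 229 mm in diameter, 57 mm high, about 0.4 kg. Origin: centre of its underside, z up. Its lower 7 mm are a plug 213 mm in diameter (bevelled by 5 mm below) that enters the pan's mouth with 3.5 mm to spare all round; its edge then lies on the rim, its origin 97 mm above the pan's origin
- lid_knob (a point): middle of the grip height of the lid's knob, on the lid's axis, 44 mm above its origin; the knob is 36 mm in diameter, from 29 to 57 mm above the origin; the lid's top under it is 21 mm above the origin at the axis and 18 mm at 50 mm from it
- egg_holder: light wooden block, 112 x 112 mm, top 24 mm above the worktop (small feet), with four round holes of 31 mm in a square of 52 mm pitch; loose, 0.35 kg. Origin: centre of its underside, z up
- egg: the last egg, brown, standing pointed end down in one hole of the wooden holder; 44 mm in diameter, 57 mm long, about 60 g, rigid. Origin: its pointed end; z along the egg to the blunt end
- egg_center (a point): centre of the egg at its widest (44 mm diameter), 32 mm from the pointed end and 25 mm from the blunt end; at the start 21 mm above the holder's top, 45 mm above the worktop
- egg_a: like egg, standing pointed end down in a ring of the rack in the pan (the ring 120 degrees anticlockwise from the free one, seen from above); origin: its pointed end
- egg_b: like egg, standing pointed end down in the third ring of the rack in the pan (120 degrees clockwise from the free one); origin: its pointed end
Things that resemble listed ones, but are neither listed nor needed, are in the scene too. Leave any purple or red look-alike of the egg alone.

How it is judged:
By the outcome, as a careful person would: the job done as asked, in the order asked, and still so for the second after the job is handed in, with the robot touching nothing.
It also fails if it takes over 53 s, if anything falls off the work surface, if the arm or the gripper's body presses on something with over 40 N, if the wrist force passes 120 N, or if a joint passes its speed limit or range.

### The arm

A 6-joint arm with a two-finger parallel gripper is mounted at the origin on a cart in front of the work surface, level with it; the furniture and walls round the work are solid. World frame = base frame: x ahead of the robot, y to its left, z up, the work surface at z = 0. Lengths are in m, angles in rad, forces in N, time in s.
With the tool pointing down it reaches from about 0.325 to 0.9 m from the base axis. Payload 3.5 kg.
Tool frame: the origin (TCP) lies midway between the tips of the shut fingers; the grasp point (between the pads) lies 19 mm behind it (robot.grip_point_offset is the distance from the TCP to the grasp point, in m); z points along the fingers, x is the direction in which the jaws open and shut, and the axes are right-handed (so a half turn about z gives the same grasp; the last joint's range is limited). The gripper opens to 85 mm and grips with 20 to 120 N. Pads are 22 mm wide; open, the fingers measure 114 mm over their backs; the gripper's body (76 mm by 85 mm) begins 54 mm behind the grasp point. The pads swing forward as they close: fully open they stand 13 mm farther back than shut.
Start: joints at [-1.401, 0.276, -0.026, 1.268, 0, 1.467], TCP at [0.168, -0.602, 0.211] pointing down, gripper open.
Joint ranges: [-3.12, 3.12], [-0.85, 1.88], [-1.08, 1.24], [-1.95, 2.15], [-1.57, 1.53], [-3.14, 3.14]. Speed limits (rad/s): [2.57, 2.57, 3.14, 3.14, 3.14, 3.14].

### API

Orientations are given as a rotation vector (axis times angle).
In Python, from plant import robot gives the robot as it stands.
- The arm moves only by the tool play_rows, never from a script. Its argument "series" is one flat list of numbers, 7 for each row, row after row: the shift along the tool's x, y, z each as a share of 0.3 m, from -1 to 1, then the turn, a rotation vector about the tool's x, y, z each as a share of pi/2 rad, from -1 to 1, then the opening, from 0 (shut) to 1 (fully open). A call has 1 to 5 rows; each row is the pose to reach, as a shift and turn from the pose commanded when the call began, along the tool's axes at that moment; what a row does not reach only later rows make up. A row lasts 1/8 s, in which the tool goes at most 62.5 mm and 10.7 degrees, less where a joint would pass 70% of its speed; a pose out of reach is approached as far as the arm can. A call with a number of a shift or a turn outside -1 to 1 is refused whole. A call with a gripper value outside its range is refused whole. The fingers move at their own pace and stop on an object; "squeeze" is the grip in N (left out, the last holds). Time passes only in rows, so rows that repeat a pose let the fingers close. It gives the time, the measured TCP pose, the force and the opening at its end, in the units of the state.
- robot.get_state(): the state, without advancing time (a new reading comes with each control period).
- robot.get_image(name): name is "side" or "top" or "wrist"; returns a dict with "frame" (420x560x3 uint8, blue, green, red), "fx", "fy", "cx", "cy" (pixels), "origin" and "orientation" of the camera in the world; the wrist camera has in their place "mount" (4x4, takes a point from camera to tool coordinates, whose origin is the TCP and whose axes are the tool frame's). Camera axes: x right, y down, z forward; pixel columns grow to the right and rows downward; lengths in m; the calibration is good to about 2 mm. A picture is of the moment at which its call begins: read the wrist's pose just before it. There is no depth.
- robot.close_job(): hands the job in, once; it reports no verdict.
Trained networks look in a picture, given as the dict that the camera call returned (one of the last four; its "shot" number tells which), for a name from the list of things; names that differ only in an ending like _2 or _b are one class to them, and where a whole thing is asked for, a point or a joint stands for the part that bears it (a point fixed in the world has none). Each returns a list of dicts, best first, with "confidence" (0 to 1); they miss things now and then, are a little off and sometimes report something else, mostly with a low value. They report only what shows in the picture. A call takes as long as a camera call. They do not tell look-alikes from the thing itself.
- robot.masks_of(picture, target): "pixels" (420x560 bool, what is visible of it) and "box" ([left, top, right, bottom] in pixels, round what is visible of it).
The state is a dict: "clock": time; "joints": joint angles; "joint_velocities": joint speeds; "effort": joint torques, N m; "tool_pos": TCP position; "tcp_rot": TCP orientation; "ft_force": force on the tool from outside, world axes, zero at the start; "torque": the same for the moment, N m; "finger_gap": finger opening in m.
Only numpy, scipy, OpenCV 4.12 (cv2) and the standard library are available. Lean on these libraries where they do the work, as an engineer would, in place of code of your own. Each camera call takes 0.05 s, during which the arm holds its last target.

## Working session

There is one attempt and no reset: what is moved stays moved. The work goes in short steps, Python scripts to look and compute and a tool call to move; the robot and the scene stay as the last step left them, time stands still between calls to the robot, and variables do not carry over. Pictures are saved under pics/ and viewed, and the job is handed in when it is done.

Besides the shell and the picture viewer there is one more tool, called after "Request:" as name(argument=value, ...) on one line, values as JSON. play_rows: Moves the arm, as the interface text tells. Its arguments: {"type":"object","properties":{"series":{"type":"array","items":{"type":"number","minimum":-1,"maximum":1}},"squeeze":{"type":"number"}},"required":["series"]}

```bash
mkdir -p pics; ls
cat > h.py <<'E'
import numpy as np, cv2
from scipy.spatial.transform import Rotation as R
from plant import robot
def cam(im, st=None):
    K=np.array([[im['fx'],0,im['cx']],[0,im['fy'],im['cy']],[0,0,1.]])
    if 'mount' in im:
        T=np.eye(4);T[:3,:3]=R.from_rotvec(st['tcp_rot']).as_matrix();T[:3,3]=st['tool_pos']
        M=T@np.array(im['mount']); return K,M[:3,:3],M[:3,3]
    o=np.array(im['orientation'],float)
    Rm=o if o.shape==(3,3) else R.from_rotvec(o).as_matrix()
    return K,Rm,np.array(im['origin'],float)
def proj(c,p):
    K,Rm,o=c; q=K@(Rm.T@(np.asarray(p,float)-o)); return q[:2]/q[2]
def ray(c,uv):
    K,Rm,o=c; d=Rm@np.linalg.inv(K)@np.array([uv[0],uv[1],1.]); return o,d/np.linalg.norm(d)
def atz(c,uv,z):
    o,d=ray(c,uv); return o+d*(z-o[2])/d[2]
def tri(rs):
    A=np.zeros((3,3));b=np.zeros(3)
    for o,d in rs:
        P=np.eye(3)-np.outer(d,d);A+=P;b+=P@o
    x=np.linalg.solve(A,b); return x,[np.linalg.norm((np.eye(3)-np.outer(d,d))@(x-o)) for o,d in rs]
E
python3 - <<'E'
from h import *
s=robot.get_state(); print(s, robot.grip_point_offset)
for n in ['side','top','wrist']:
    st=robot.get_state(); im=robot.get_image(n); cv2.imwrite(f'pics/{n}0.png',im['frame'])
    print(n,{k:v for k,v in im.items() if k!='frame'})
    for t in ['pan','lid','egg_holder','egg','lid_knob']:
        try:
            for r in robot.masks_of(im,t): 
                ys,xs=np.nonzero(r['pixels']); print(' ',t,round(r['confidence'],2),r['box'],xs.mean().round(1),ys.mean().round(1),len(xs))
        except Exception as e: print(t,e)
E
```

```text
pics
{'clock': 0.0, 'joints': array([-1.40135218e+00,  2.77172471e-01, -2.78928376e-02,  1.26799149e+00,
       -1.76007870e-05,  1.46739123e+00]), 'joint_velocities': array([-6.13189516e-04,  1.31684491e-04,  4.47541651e-04,  2.74169981e-03,
        7.52663625e-05, -2.23541697e-03]), 'effort': array([-9.38850535e-04, -4.45500112e+01,  2.95206857e+01,  1.62294705e-02,
       -1.36976689e-05, -4.40268755e-07]), 'tool_pos': array([ 0.16826473, -0.60106592,  0.20972961]), 'tcp_rot': array([-2.50169993,  1.89775451,  0.00260989]), 'ft_force': array([0.0311464 , 0.09411856, 0.06752935]), 'torque': array([-0.02713018,  0.03478087,  0.03909896]), 'finger_gap': 0.08566483157400162} 0.0187
side {'fx': 390.6595233566488, 'fy': 390.6595233566488, 'cx': 277.7008078277865, 'cy': 209.05975021567218, 'origin': array([0.52756449, 1.13234734, 0.59509848]), 'orientation': array([-0.11082631, -2.66709135,  1.62169019]), 'shot': 1}
  pan 0.58 [222.1, 152.5, 285.0, 198.4] 253.7 174.8 2587
  lid 0.76 [228.9, 211.1, 304.8, 247.4] 266.9 227.5 2325
  egg_holder 0.91 [262.3, 259.8, 323.0, 307.3] 286.3 285.6 1
[... 814 characters left out ...]
 egg 0.59 [162.5, 213.9, 180.2, 228.1] 170.5 220.6 204
  egg 0.57 [110.3, 205.5, 126.2, 223.5] 117.8 216.6 194
  egg 0.51 [411.2, 192.1, 428.2, 207.8] 419.4 199.4 236
  lid_knob 0.63 [244.1, 155.9, 332.1, 242.9] 286.2 198.5 5553
wrist {'fx': 300.56133234714173, 'fy': 300.56133234714173, 'cx': 276.8391102427294, 'cy': 211.11558998739574, 'mount': array([[ 9.99999671e-01,  6.93738820e-04, -4.20676089e-04,
         3.44384446e-04],
       [-5.58614782e-04,  9.64767146e-01,  2.63104621e-01,
        -6.60861440e-02],
       [ 5.88380359e-04, -2.63104299e-01,  9.64767216e-01,
        -1.62472495e-01],
       [ 0.00000000e+00,  0.00000000e+00,  0.00000000e+00,
         1.00000000e+00]]), 'shot': 3}
```

View pics/side0.png

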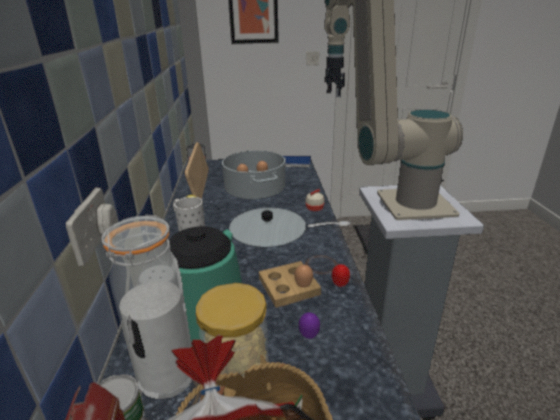

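View pics/top0.png

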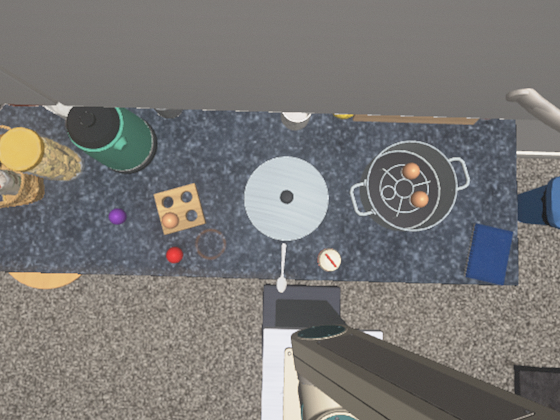

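Run:
```python
import cv2
a=cv2.imread('pics/top0.png');b=cv2.imread('pics/side0.png')
cv2.imwrite('pics/crop0.png',cv2.hconcat([cv2.resize(a[180:270,90:220],(520,360),interpolation=3)]))
cv2.imwrite('pics/crop1.png',cv2.resize(b[245:350,240:370],(780,630),interpolation=3)[:600])
cv2.imwrite('pics/crop2.png',cv2.resize(a[120:250,330:500],(780,596),interpolation=3))
```

```text
(no output)
```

View pics/crop0.png

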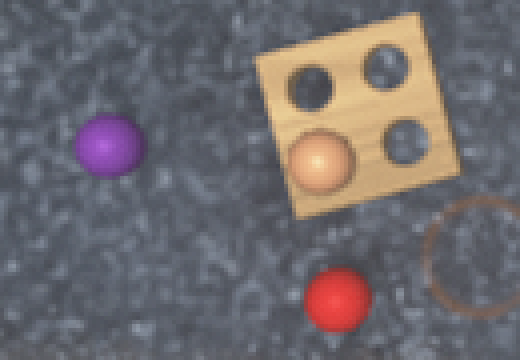

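View pics/crop1.png

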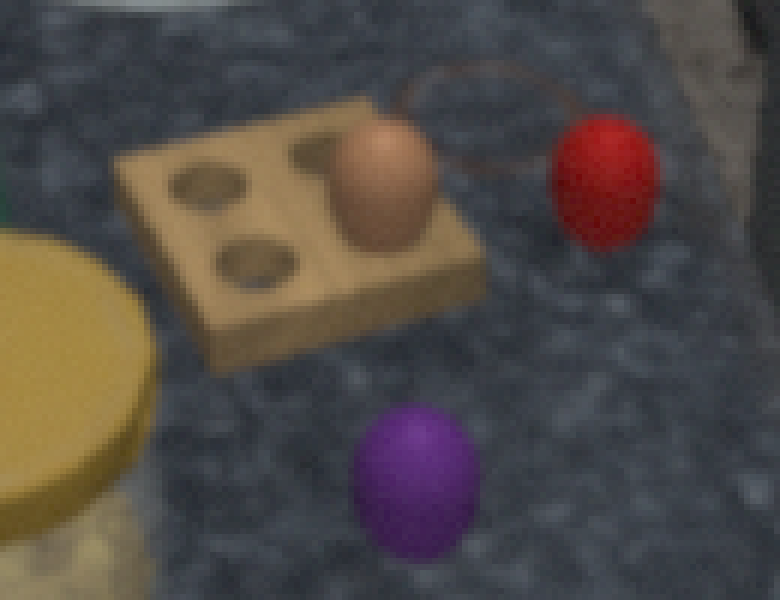

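View pics/crop2.png

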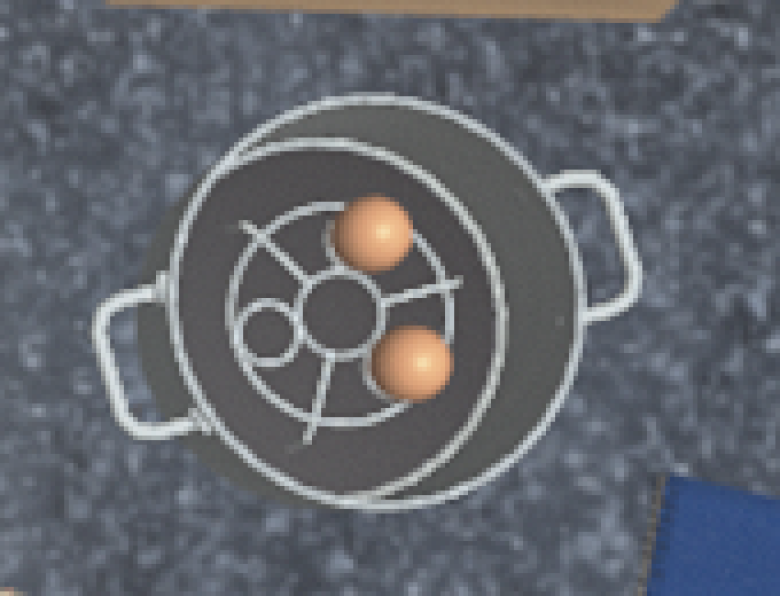

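The top view shows the brown egg at (170,221) in the holder's lower-left hole, with a purple egg at (117,215) and a red one at (174,255). Only the brown one stands in the holder, so that is the one meant. The crops confirm it. The free ring is at about (388,192), on the handle side away from the two rack eggs.

Run:
```python
from h import *
ims={n:robot.get_image(n) for n in ['side','top']}
C={n:cam(ims[n]) for n in ims}
M={}
for n in ims:
    for t in ['pan','lid','egg_holder','egg']:
        M[n,t]=robot.masks_of(ims[n],t)
def near(n,t,uv):
    r=min(M[n,t],key=lambda r:np.hypot((r['box'][0]+r['box'][2])/2-uv[0],(r['box'][1]+r['box'][3])/2-uv[1])); return r
et=near('top','egg',(171,221));es=near('side','egg',(304,277))
ct=lambda r:np.array([np.nonzero(r['pixels'])[1].mean(),np.nonzero(r['pixels'])[0].mean()])+0
a,b=ct(et),ct(es); print('egg',a,b,tri([ray(C['top'],a),ray(C['side'],b)]),'top@45',atz(C['top'],a,.045))
# rim ellipse of pan, lid disc
lid=M['top','lid'][0]; cs,_=cv2.findContours(lid['pixels'].astype('u1'),0,1); e=cv2.fitEllipse(max(cs,key=len)); print('lid ell',e, atz(C['top'],e[0],.012))
ls=M['side','lid'][0]; print('lid side', ct(ls))
# knob: dark centre
f=ims['top']['frame'].max(2); 
def dark(f,c,w,th):
    x,y=c; s=f[y-w:y+w,x-w:x+w]<th; ys,xs=np.nonzero(s); return np.array([xs.mean()+x-w,ys.mean()+y-w]),s.sum()
k1=dark(f,(287,197),14,70); k2=dark(ims['side']['frame'].max(2),(267,215),10,70); print('knob',k1,k2,tri([ray(C['top'],k1[0]),ray(C['side'],k2[0])]),atz(C['top'],k1[0],.05))
print('ring', atz(C['top'],(388.4,192.4),.04))
for uv in [(173,251.0)]: pass
# centre wire ring
print('rack centre', atz(C['top'],(330+341/4.588,120+313/4.585),.04))
for eg,uv in [('a',(411,171)),('b',(419.4,199.4))]:
    r=near('top','egg',uv); print(eg,ct(r),atz(C['top'],ct(r),.063))
# pan rim ellipse: points on rim from crop2
P=np.array([[375,95],[545,183],[583,320],[520,440],[385,507],[245,450],[178,330],[180,250],[240,150]],float)
P=P/[4.588,4.585]+[330,120]
W=np.array([atz(C['top'],p,.104)[:2] for p in P])
A=np.c_[2*W,np.ones(len(W))];s=np.linalg.lstsq(A,(W**2).sum(1),rcond=None)[0]
print('pan axis',s[:2],'r',np.sqrt(s[2]+s[0]**2+s[1]**2))
h=M['top','egg_holder'][0]
for p in [(255,57),(418,12),(460,174),(297,217)]: print('holder corner',atz(C['top'],(90+p[0]/4,180+p[1]/4),.024))
```

```text
egg [170.16883117 220.54112554] [303.62379421 276.2829582 ] (array([0.42852233, 0.4093767 , 0.04117845]), [np.float64(0.00014775422247686576), np.float64(0.00014775422247690275)]) top@45 [0.42826641 0.40845593 0.045     ]
lid ell ((286.3713684082031, 198.5371551513672), (82.9986343383789, 83.66593170166016), 119.16189575195312) [0.49792026 0.10581426 0.012     ]
lid side [266.90777731 227.59031024]
knob (array([288., 202.]), np.int64(1)) (array([266.38793103, 213.3362069 ]), np.int64(116)) (array([0.49334869, 0.10182876, 0.04588761]), [np.float64(0.007464680856476932), np.float64(0.007464680856476837)]) [0.4855412  0.10252576 0.05      ]
ring [ 0.51978651 -0.16303154  0.04      ]
rack centre [ 0.53207712 -0.20526289  0.04      ]
a [410.50282486 171.50847458] [ 0.57362715 -0.21386438  0.063     ]
b [419.89830508 199.52542373] [ 0.50109629 -0.23854217  0.063     ]
pan axis [ 0.53318382 -0.20548547] r 0.11135338728904076
holder corner [0.49774195 0.46080509 0.024     ]
holder corner [0.53126759 0.35351692 0.024     ]
holder corner [0.4237217  0.32083571 0.024     ]
holder corner [0.39209015 0.42750172 0.024     ]
```

```bash
cat >> h.py <<'E'
def go(xyz,yawdeg):
    """shares of shift and turn from the present pose to TCP xyz, straight down, tool x at yaw"""
    s=robot.get_state(); R0=R.from_rotvec(s['tcp_rot']); y=np.radians(yawdeg)
    x=np.array([np.cos(y),np.sin(y),0]); z=np.array([0,0,-1.]); Rt=R.from_matrix(np.c_[x,np.cross(z,x),z])
    sh=R0.inv().apply(np.array(xyz)-s['tool_pos'])/.3; rv=(R0.inv()*Rt).as_rotvec()/(np.pi/2)
    print('shift',np.round(sh,4),'turn',np.round(rv,4),'| pos',np.round(s['tool_pos'],4),'F',np.round(s['ft_force'],1),'gap',round(s['finger_gap'],4),'t',round(s['clock'],2))
E
python3 -c "
from h import *
go([.40,-.40,.27],-10); go([.59,-.17,.27],105.6)"
```

```text
shift [-0.4401 -0.9248 -0.197 ] turn [-0.      0.     -0.7152] | pos [ 0.1684 -0.6019  0.2109] F [ 0.1 -0.1  0.3] gap 0.0851 t 1.4
shift [-1.0077 -1.7413 -0.1969] turn [-0.     -0.     -1.9997] | pos [ 0.1684 -0.6019  0.2109] F [ 0.1 -0.1  0.3] gap 0.0851 t 1.4
```

Request:
play_rows(series=[-0.44, -0.92, -0.2, 0, 0, -0.72, 1, -0.44, -0.92, -0.2, 0, 0, -0.72, 1, -0.44, -0.92, -0.2, 0, 0, -0.72, 1, -0.44, -0.92, -0.2, 0, 0, -0.72, 1, -0.44, -0.92, -0.2, 0, 0, -0.72, 1])

```text
clock: 2.02
tool_pos: [0.3999, -0.399, 0.2716]
tcp_rot: [3.092, -0.554, 0.001]
ft_force: [0.9, -1.0, -0.0]
finger_gap: 0.0854
```

```bash
python3 -c "
from h import *
go([.57,-.22,.27],50)"
```

```text
shift [ 0.3245 -0.7564  0.0051] turn [ 5.000e-04 -2.000e-04 -7.812e-01] | pos [ 0.3999 -0.399   0.2716] F [ 0.9 -1.  -0. ] gap 0.0854 t 2.02
```

Request:
play_rows(series=[0.32, -0.76, 0.0, 0, 0, -0.78, 1, 0.32, -0.76, 0.0, 0, 0, -0.78, 1, 0.32, -0.76, 0.0, 0, 0, -0.78, 1, 0.32, -0.76, 0.0, 0, 0, -0.78, 1, 0.32, -0.76, 0.0, 0, 0, -0.78, 1])

```text
clock: 2.65
tool_pos: [0.5714, -0.2175, 0.2707]
tcp_rot: [-3.006, -0.912, -0.001]
ft_force: [0.2, 0.3, -0.4]
finger_gap: 0.0857
```

```bash
python3 -c "
from h import *
go([.59,-.18,.27],105)"
```

```text
shift [ 0.1211 -0.0694  0.0024] turn [ 3.000e-04 -6.000e-04 -7.916e-01] | pos [ 0.5714 -0.2175  0.2707] F [ 0.2  0.3 -0.4] gap 0.0857 t 2.65
```

Request:
play_rows(series=[0.12, -0.07, 0.0, 0, 0, -0.79, 1, 0.12, -0.07, 0.0, 0, 0, -0.79, 1, 0.12, -0.07, 0.0, 0, 0, -0.79, 1, 0.12, -0.07, 0.0, 0, 0, -0.79, 1, 0.12, -0.07, 0.0, 0, 0, -0.79, 1])

```text
clock: 3.28
tool_pos: [0.5876, -0.1836, 0.2709]
tcp_rot: [-2.276, -2.165, 0.0]
ft_force: [0.0, -0.3, -0.7]
finger_gap: 0.0853
```

```bash
python3 -c "
from h import *
st=robot.get_state();im=robot.get_image('wrist');cv2.imwrite('pics/w1.png',im['frame']);np.save('w1.npy',np.r_[st['tool_pos'],st['tcp_rot']])
c=cam(im,st)
for n,p in [('ring',[.520,-.163,.04]),('axis',[.533,-.2055,.104])]: print(n,proj(c,p))
for t in ['pan','egg']:
  for r in robot.masks_of(im,t):
    ys,xs=np.nonzero(r['pixels']);uv=(xs.mean(),ys.mean());print(t,round(r['confidence'],2),r['box'],np.round(uv,1),atz(c,uv,.063))
go([.50,.30,.27],105)"
```

```text
ring [290.68942888 127.88430902]
axis [254.10155984 142.22304723]
pan 0.64 [123.9, 20.3, 393.0, 241.1] [258.1 130.8] [ 0.52142893 -0.20292433  0.063     ]
egg 0.97 [211.6, 95.1, 248.1, 134.7] [229.4 115.1] [ 0.50201359 -0.23538907  0.063     ]
egg 0.59 [235.3, 158.2, 269.5, 192.3] [252.7 176. ] [ 0.57507814 -0.21312068  0.063     ]
shift [ 1.5921 -0.3869  0.003 ] turn [-0.      0.     -0.2044] | pos [ 0.5876 -0.1837  0.2709] F [-0.  -0.4 -0.1] gap 0.0851 t 3.42
```

View pics/w1.png

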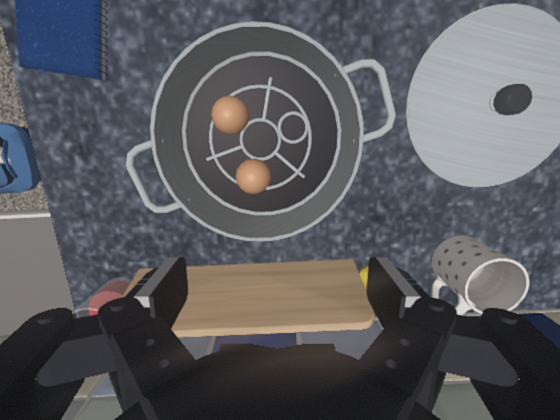

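Run:
```python
from h import *
f=cv2.imread('pics/w1.png'); cv2.imwrite('pics/w1c.png',cv2.resize(f[10:250,110:410],(800,640),interpolation=3)[:600])
cv2.imwrite('pics/w1d.png',cv2.resize(f[100:155,260:330],(770,595),interpolation=3))
```

```text
(no output)
```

View pics/w1c.png

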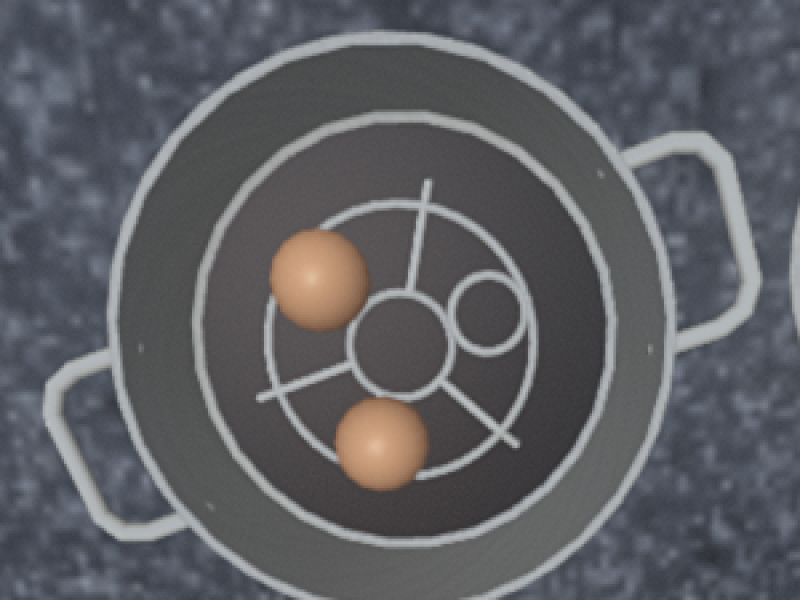

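View pics/w1d.png

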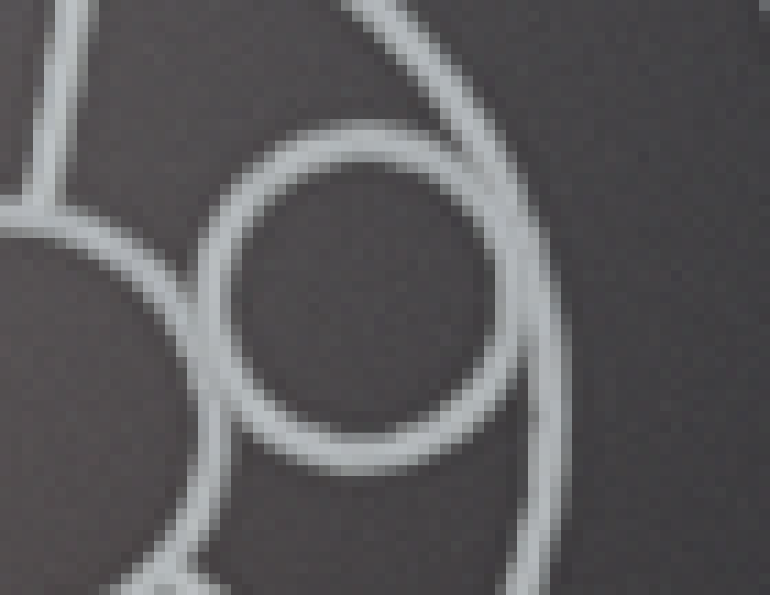

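```bash
cat >> h.py <<'E'
def circ(W):
    W=np.array(W); A=np.c_[2*W,np.ones(len(W))];s=np.linalg.lstsq(A,(W**2).sum(1),rcond=None)[0]
    return s[:2],np.sqrt(s[2]+s[0]**2+s[1]**2)
E
python3 - <<'E'
from h import *
p=np.load('w1.npy'); st={'tool_pos':p[:3],'tcp_rot':p[3:]}
wim=robot.get_image('wrist'); tim=robot.get_image('top'); cw=cam(wim,st); ct=cam(tim)
wr=(292.3,126.6); tr=(388.0,192.0)
print('ring w',atz(cw,wr,.04),'top',atz(ct,tr,.04),'tri',tri([ray(cw,wr),ray(ct,tr)]))
print('rackc w',atz(cw,(110+401/2.667-.3,10+343/2.667-.3),.04))
P=np.array([(390,38),(115,310),(670,310),(600,155),(185,160),(165,490),(610,505)])/2.667+[110,10]-.3
for z in (.1,.104): print('rim',circ([atz(cw,q,z)[:2] for q in P]))
# lid knob & edge in w1
f=cv2.imread('pics/w1.png').max(2)
print('knob w',atz(cw,(513,99),.05), 'top', atz(ct,(286.5,196.5),.05),tri([ray(cw,(513,99)),ray(ct,(286.5,196.5))]))
E
```

```text
ring w [ 0.51854397 -0.16091886  0.04      ] top [ 0.5208197  -0.16196137  0.04      ] tri (array([ 0.5194126 , -0.16086615,  0.04501794]), [np.float64(0.0008905627535447369), np.float64(0.0008905627535449)])
rackc w [ 0.53085119 -0.20241401  0.04      ]
rim (array([ 0.53440724, -0.20255669]), np.float64(0.1113318001048203))
rim (array([ 0.53424702, -0.20229477]), np.float64(0.10999596103183745))
knob w [0.49982385 0.10436417 0.05      ] top [0.49985385 0.10683591 0.05      ] (array([0.49989767, 0.10669162, 0.04695542]), [np.float64(0.0002490939125135083), np.float64(0.0002490939125135658)])
```

Request:
play_rows(series=[0.9, -0.2, 0.0, 0, 0, -0.2, 1, 0.9, -0.2, 0.0, 0, 0, -0.2, 1, 0.9, -0.2, 0.0, 0, 0, -0.2, 1, 0.9, -0.2, 0.0, 0, 0, -0.2, 1, 0.9, -0.2, 0.0, 0, 0, -0.2, 1])

```text
clock: 4.15
tool_pos: [0.5419, 0.0921, 0.2712]
tcp_rot: [-1.916, -2.489, -0.001]
ft_force: [0.6, -0.2, 0.1]
finger_gap: 0.0855
```

```bash
python3 -c "
from h import *
go([.49,.41,.22],108)"
```

```text
shift [1.0684 0.1039 0.1711] turn [ 0.0002 -0.0003 -0.0352] | pos [0.5419 0.0921 0.2712] F [ 0.6 -0.2  0.1] gap 0.0855 t 4.15
```

Request:
play_rows(series=[1.0, 0.1, 0.17, 0, 0, -0.035, 1, 1.0, 0.1, 0.17, 0, 0, -0.035, 1, 1.0, 0.1, 0.17, 0, 0, -0.035, 1, 1.0, 0.1, 0.17, 0, 0, -0.035, 1, 1.0, 0.1, 0.17, 0, 0, -0.035, 1])

```text
clock: 4.78
tool_pos: [0.4948, 0.3892, 0.2196]
tcp_rot: [1.85, 2.539, 0.001]
ft_force: [0.9, -0.4, 0.3]
finger_gap: 0.0857
```

Run:
```python
from h import *
st=robot.get_state();im=robot.get_image('wrist');cv2.imwrite('pics/w2.png',im['frame']);c=cam(im,st)
print(proj(c,[.4283,.409,.045]))
rs=robot.masks_of(im,'egg')
for r in rs:
    ys,xs=np.nonzero(r['pixels']);uv=(xs.mean(),ys.mean());print(round(r['confidence'],2),r['box'],np.round(uv,1),atz(c,uv,.045), im['frame'][int(uv[1]),int(uv[0])])
go([.428,.409,.15],108)
```

```text
[312.91710969 138.41741402]
0.93 [310.8, 28.9, 354.3, 79.0] [330.4  52.7] [0.3430672  0.39737625 0.045     ] [ 59  60 206]
0.81 [294.1, 121.1, 334.7, 162.2] [313.9 139.3] [0.42890666 0.4103143  0.045     ] [162 195 231]
0.57 [401.9, 164.0, 449.0, 201.6] [424.5 183.4] [0.43626741 0.54615947 0.045     ] [168  75 138]
0.15 [1.5, 10.2, 148.1, 212.6] [ 65.6 111.9] [0.48325604 0.14881477 0.045     ] [189 186 181]
shift [ 0.1234 -0.1887  0.2279] turn [-0.001  -0.0009  0.0016] | pos [0.4935 0.3914 0.2182] F [-0.3 -0.2  0.7] gap 0.0853 t 4.88
```

View pics/w2.png

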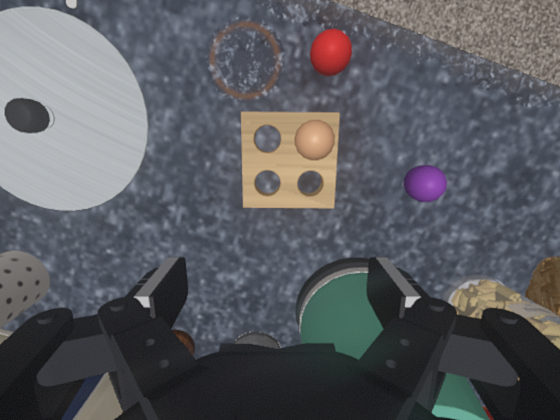

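The wrist view shows the brown egg in the holder at (314,139). The red one at (331,52) and the purple one at (425,184) are outside it, and the position agrees within 1 mm with the top/side fix.

```bash
python3 -c "
from h import *
go([.4286,.4097,.11],108)"
```

```text
shift [ 0.1248 -0.1859  0.3612] turn [-0.001  -0.0009  0.0016] | pos [0.4935 0.3914 0.2182] F [-0.3 -0.2  0.7] gap 0.0853 t 4.88
```

Request:
play_rows(series=[0.125, -0.186, 0.15, 0, 0, 0, 1, 0.125, -0.186, 0.36, 0, 0, 0, 1, 0.125, -0.186, 0.36, 0, 0, 0, 1, 0.125, -0.186, 0.36, 0, 0, 0, 1])

```text
clock: 5.38
tool_pos: [0.4312, 0.405, 0.1121]
tcp_rot: [1.85, 2.539, -0.001]
ft_force: [0.0, -0.2, 0.6]
finger_gap: 0.0856
```

Run:
```python
from h import *
st=robot.get_state();im=robot.get_image('wrist');cv2.imwrite('pics/w3.png',im['frame']);c=cam(im,st)
for r in robot.masks_of(im,'egg'):
    ys,xs=np.nonzero(r['pixels']);uv=(xs.mean(),ys.mean());print(round(r['confidence'],2),r['box'],np.round(uv,1),atz(c,uv,.045))
go([.4286,.4097,.028],108)
```

```text
0.72 [277.6, 68.2, 336.1, 129.5] [305.8  97.8] [0.34053611 0.39732401 0.045     ]
0.6 [256.5, 189.9, 312.2, 244.1] [284.  216.9] [0.42994935 0.41034522 0.045     ]
shift [ 0.015  -0.0135  0.2885] turn [ 0.0029 -0.0008 -0.0018] | pos [0.4335 0.4064 0.1146] F [ 1.2 -0.5  0.1] gap 0.0852 t 5.47
```

View pics/w3.png

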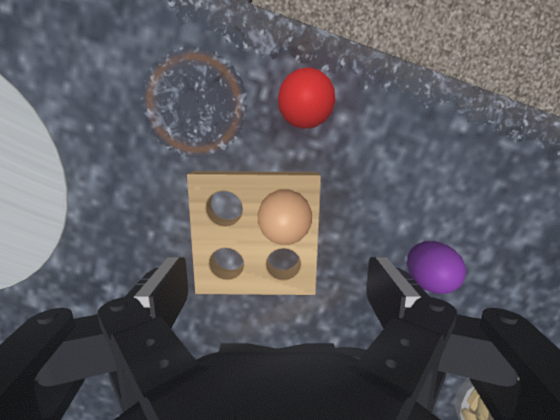

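Run:
```python
from h import *
for i in range(3):
    robot.get_image('top'); go([.429,.410,.028],108)
```

```text
shift [ 0.0149 -0.0131  0.2895] turn [ 0.0034 -0.001  -0.0018] | pos [0.4337 0.4067 0.1149] F [ 1.2  0.8 -0.7] gap 0.0856 t 5.53
shift [ 0.015  -0.0125  0.2892] turn [ 0.0033 -0.001  -0.0017] | pos [0.4336 0.4066 0.1148] F [0.1 0.1 0.1] gap 0.0855 t 5.58
shift [ 0.0151 -0.0109  0.2881] turn [ 0.0029 -0.0009 -0.0016] | pos [0.4332 0.4065 0.1144] F [-0.4  1.   0.2] gap 0.0852 t 5.62
```

Request:
play_rows(series=[0.015, -0.012, 0.1, 0, 0, 0, 1, 0.015, -0.012, 0.15, 0, 0, 0, 1, 0.015, -0.012, 0.15, 0, 0, 0, 1, 0.015, -0.012, 0.15, 0, 0, 0, 1])

```text
clock: 6.12
tool_pos: [0.4267, 0.409, 0.0677]
tcp_rot: [1.848, 2.54, 0.002]
ft_force: [0.1, 0.9, 1.0]
finger_gap: 0.0855
```

Run:
```python
from h import *
for i in range(2):
    go([.429,.410,.028],108);robot.get_image('top')
st=robot.get_state();im=robot.get_image('wrist');c=cam(im,st)
for r in robot.masks_of(im,'egg'):
    ys,xs=np.nonzero(r['pixels']);uv=(xs.mean(),ys.mean());print(round(r['confidence'],2),r['box'],np.round(uv,1),atz(c,uv,.045))
go([.429,.410,.028],108)
```

```text
shift [0.0007 0.0079 0.1325] turn [ 0.0008 -0.0002 -0.001 ] | pos [0.4267 0.409  0.0677] F [0.1 0.9 1. ] gap 0.0855 t 6.12
shift [0.0003 0.0072 0.1334] turn [ 0.0012 -0.0004 -0.001 ] | pos [0.4269 0.4092 0.068 ] F [-0.2 -0.6  0.2] gap 0.0853 t 6.17
0.9 [422.3, 264.9, 499.4, 318.7] [458.9 289.3] [0.42600553 0.54067945 0.045     ]
0.73 [2.6, 147.0, 22.9, 288.0] [  8.6 217.3] [0.46842954 0.24142188 0.045     ]
0.68 [244.7, 208.3, 310.3, 275.5] [277.6 240. ] [0.43005412 0.41060426 0.045     ]
0.58 [271.8, 56.8, 342.6, 135.3] [303.9  95.3] [0.34055435 0.39757453 0.045     ]
shift [0.0003 0.0082 0.1328] turn [ 0.001  -0.0003 -0.0009] | pos [0.4266 0.4091 0.0678] F [-0.2  0.4  0.3] gap 0.0853 t 6.33
```

Request:
play_rows(series=[0.001, 0.009, 0.08, 0, 0, 0, 1, 0.001, 0.009, 0.132, 0, 0, 0, 1, 0.001, 0.009, 0.132, 0, 0, 0, 1, 0.001, 0.009, 0.132, 0, 0, 0, 0.7, 0.001, 0.009, 0.132, 0, 0, 0, 0.6], squeeze=25)

```text
clock: 6.95
tool_pos: [0.429, 0.4103, 0.0282]
tcp_rot: [1.848, 2.54, 0.002]
ft_force: [-0.7, -0.8, -0.6]
finger_gap: 0.0519
```

Run:
```python
from h import *
go([.4295,.410,.028],108)
im=robot.get_image('wrist');cv2.imwrite('pics/w4.png',im['frame'])
go([.4295,.410,.028],108)
```

```text
shift [-0.0014  0.0012  0.0007] turn [ 0.001  -0.0003 -0.0008] | pos [0.429  0.4103 0.0282] F [-0.7 -0.8 -0.6] gap 0.0519 t 6.95
shift [-0.0014  0.0014  0.0005] turn [ 0.0009 -0.0003 -0.0008] | pos [0.429  0.4103 0.0282] F [0.2 0.5 0. ] gap 0.0511 t 7.0
```

View pics/w4.png

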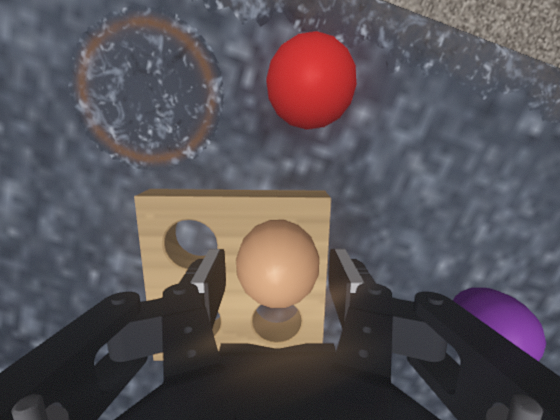

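The open fingers straddle the egg at (278,263) evenly, so I close.

Request:
play_rows(series=[0, 0, 0, 0, 0, 0, 0.5, 0, 0, 0, 0, 0, 0, 0.4, 0, 0, 0, 0, 0, 0, 0.3, 0, 0, 0, 0, 0, 0, 0.3], squeeze=25)

```text
clock: 7.5
tool_pos: [0.4288, 0.4104, 0.0279]
tcp_rot: [-1.848, -2.54, -0.002]
ft_force: [-1.1, 1.4, 4.1]
finger_gap: 0.0405
```

Request:
play_rows(series=[0, 0, -0.04, 0, 0, 0, 0.3, 0, 0, -0.1, 0, 0, 0, 0.3, 0, 0, -0.2, 0, 0, 0, 0.3, 0, 0, -0.3, 0, 0, 0, 0.3])

```text
clock: 8.0
tool_pos: [0.4284, 0.4095, 0.119]
tcp_rot: [1.848, 2.54, -0.0]
ft_force: [0.2, 0.4, -0.5]
finger_gap: 0.0402
```

Run:
```python
from h import *
im=robot.get_image('wrist');cv2.imwrite('pics/w5.png',im['frame'])
im=robot.get_image('side');cv2.imwrite('pics/s5.png',cv2.resize(im['frame'][200:350,230:380],(600,600)))
go([.47,.28,.20],108)
```

```text
shift [-0.457 -0.01  -0.26 ] turn [ 0.0051 -0.0016 -0.0009] | pos [0.4312 0.4118 0.1224] F [0.2 1.  0.3] gap 0.0401 t 8.1
```

View pics/w5.png

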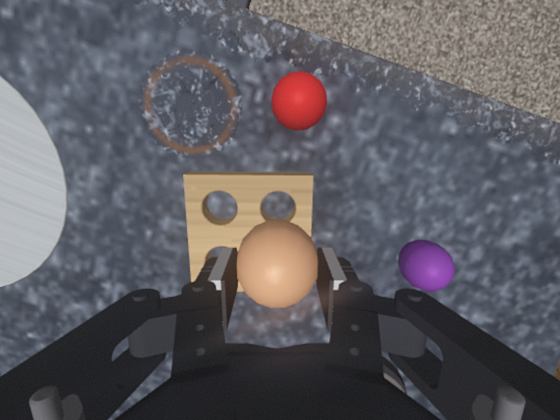

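View pics/s5.png

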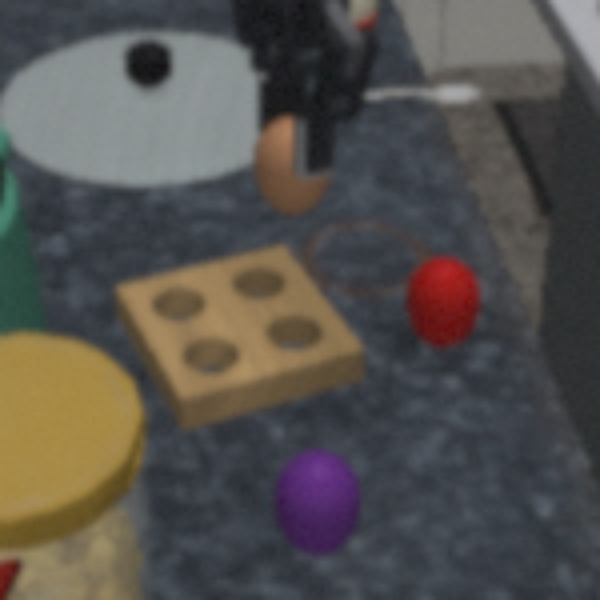

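Run:
```python
from h import *
st=robot.get_state();im=robot.get_image('side');c=cam(im);print(np.round(st['tool_pos'],4))
f=im['frame'].copy();S=8;x0,y0=285,220
f=cv2.resize(f[y0:y0+75,x0:x0+75],(600,600),interpolation=2)
p=st['tool_pos'].copy(); 
def pt(z): 
    u=proj(c,p+[0,0,z]); return tuple(int(v) for v in (u-[x0,y0]+.5)*S)
for z,col in [(.017,(0,255,0)),(-.015,(255,0,0)),(.042,(0,0,255)),(0,(0,255,255))]: cv2.circle(f,pt(z),5,col,-1)
cv2.imwrite('pics/s6.png',f)
for r in robot.masks_of(im,'egg'):
    ys,xs=np.nonzero(r['pixels']);print(round(r['confidence'],2),r['box'],(xs.mean()-x0)*S,(ys.mean()-y0)*S)
```

```text
[0.4312 0.4118 0.1224]
0.96 [300.1, 313.5, 320.4, 344.6] 188.77899343544868 852.0962800875272
0.81 [333.9, 262.7, 349.6, 288.3] 440.416938110749 445.52442996742684
0.8 [293.3, 228.6, 312.2, 255.9] 121.55133079847928 188.59315589353605
0.61 [236.2, 165.3, 248.7, 169.7] -345.311475409836 -416.52459016393436
0.47 [253.3, 163.4, 267.3, 173.8] -188.848484848485 -426.4242424242425
```

View pics/s6.png

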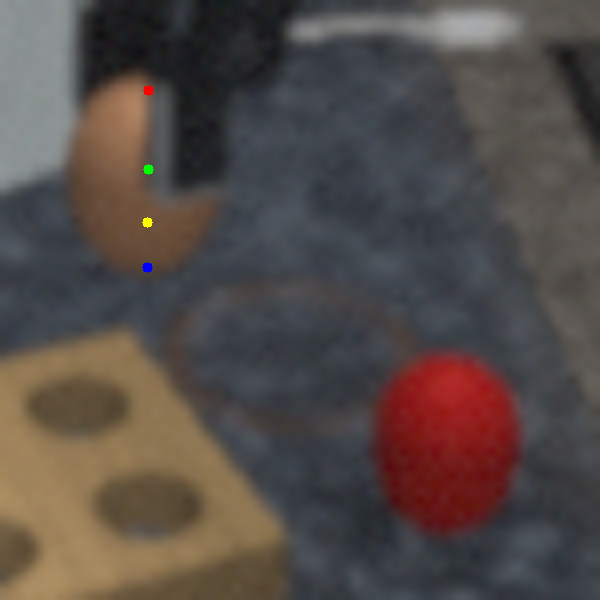

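Run:
```python
from h import *
st={'tool_pos':np.zeros(3),'tcp_rot':np.zeros(3)}
im=robot.get_image('wrist');c=cam(im,st)
for z in (0,-.005,-.01,-.015,-.02,-.03,-.04): print(z,[np.round(proj(c,[x,y,z]),1) for x in (-.0201,.0201) for y in (-.011,.011)], 'egg edge',)
print('egg widest at z=-.017', proj(c,[0.022,0,-.017]),proj(c,[-.022,0,-.017]),proj(c,[0,-.022,-.017]))
f=cv2.imread('pics/w5.png');cv2.imwrite('pics/w5c.png',cv2.resize(f[210:360,180:380],(800,600),interpolation=2))
```

```text
0 [array([241.9, 230.7]), array([243.1, 266.1]), array([312.4, 230.7]), array([311.3, 266.1])] egg edge
-0.005 [array([240.9, 233.6]), array([242.1, 269.9]), array([313.5, 233.7]), array([312.2, 269.9])] egg edge
-0.01 [array([239.9, 236.7]), array([241.1, 273.9]), array([314.6, 236.8]), array([313.2, 274. ])] egg edge
-0.015 [array([238.7, 240. ]), array([240.1, 278.2]), array([315.7, 240.1]), array([314.3, 278.2])] egg edge
-0.02 [array([237.5, 243.5]), array([239. , 282.8]), array([317. , 243.6]), array([315.5, 282.8])] egg edge
-0.03 [array([234.9, 251.3]), array([236.5, 292.8]), array([319.7, 251.3]), array([318. , 292.8])] egg edge
-0.04 [array([231.9, 260.1]), array([233.7, 304.1]), array([322.8, 260.2]), array([320.9, 304.2])] egg edge
egg widest at z=-.017 [319.1064175  261.08877775] [235.34834598 261.06718861] [277.27075451 221.02848204]
```

View pics/w5c.png

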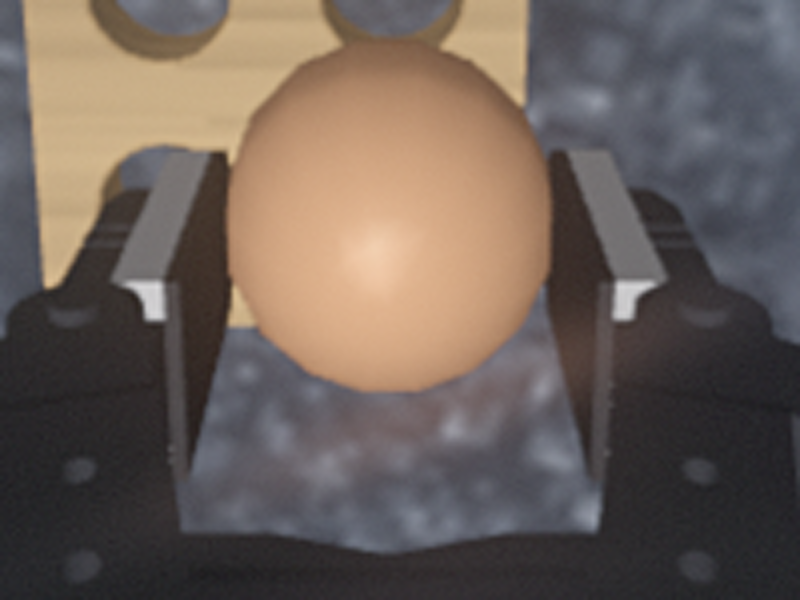

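The close-up shows the pads holding the egg only by their lower edge, above its widest point; the 40 mm gap says the same. I'll set it back in its hole by the exact reverse move and grip about 13 mm lower.

Request:
play_rows(series=[0, 0, 0.1, 0, 0, 0, 0.3, 0, 0, 0.19, 0, 0, 0, 0.3, 0, 0, 0.25, 0, 0, 0, 0.3, 0, 0, 0.285, 0, 0, 0, 0.3, 0, 0, 0.295, 0, 0, 0, 0.3])

```text
clock: 8.88
tool_pos: [0.4287, 0.4101, 0.0287]
tcp_rot: [-1.848, -2.54, -0.001]
ft_force: [-0.8, -0.2, 2.0]
finger_gap: 0.04
```

Request:
play_rows(series=[0, 0, 0.005, 0, 0, 0, 0.3, 0, 0, 0.005, 0, 0, 0, 0.3])

```text
clock: 9.12
tool_pos: [0.4289, 0.4103, 0.0282]
tcp_rot: [1.848, 2.54, 0.002]
ft_force: [-0.3, 0.0, 2.6]
finger_gap: 0.0398
```

Run:
```python
from h import *
im=robot.get_image('wrist');cv2.imwrite('pics/w6.png',cv2.resize(im['frame'][180:360,160:400],(800,600),interpolation=2))
im=robot.get_image('side');cv2.imwrite('pics/s7.png',cv2.resize(im['frame'][240:315,255:355],(800,600),interpolation=2))
go([.4295,.410,.014],108)
```

```text
shift [-0.0017  0.0015  0.0473] turn [ 0.0009 -0.0004 -0.0008] | pos [0.4289 0.4103 0.0282] F [-0.3  1.   1.4] gap 0.0405 t 9.22
```

View pics/w6.png

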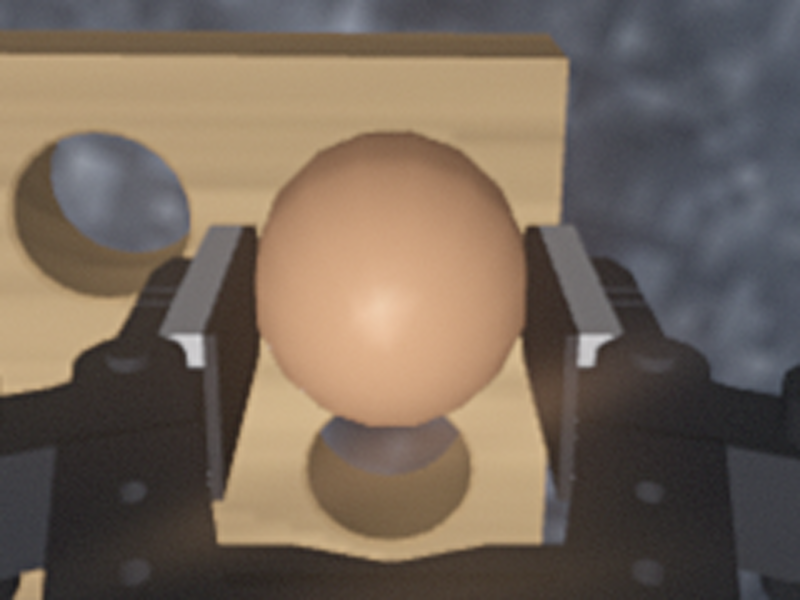

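View pics/s7.png

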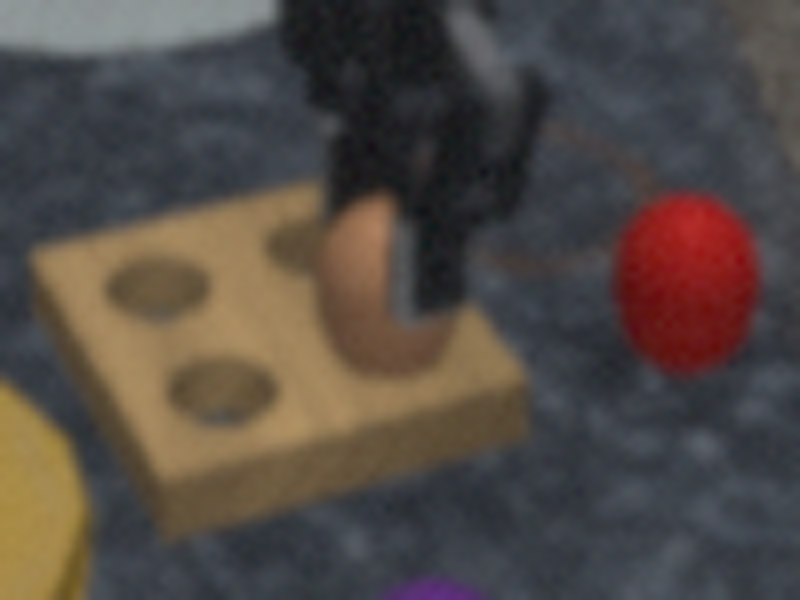

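The egg is back in its hole, upright. Now I open slightly, go down 14 mm and close again.

Request:
play_rows(series=[0, 0, 0, 0, 0, 0, 0.62, 0, 0, 0, 0, 0, 0, 0.62, 0, 0, 0.02, 0, 0, 0, 0.62, 0, 0, 0.047, 0, 0, 0, 0.62, 0, 0, 0.047, 0, 0, 0, 0.62])

```text
clock: 9.85
tool_pos: [0.4274, 0.409, 0.0118]
tcp_rot: [-1.848, -2.54, 0.004]
ft_force: [0.3, 0.1, 0.4]
finger_gap: 0.053
```

Request:
play_rows(series=[0, 0, 0, 0, 0, 0, 0.5, 0, 0, 0, 0, 0, 0, 0.4, 0, 0, 0, 0, 0, 0, 0.35, 0, 0, 0, 0, 0, 0, 0.35], squeeze=25)

```text
clock: 10.35
tool_pos: [0.4282, 0.4098, 0.0132]
tcp_rot: [-1.848, -2.54, 0.0]
ft_force: [-0.8, -0.7, 0.4]
finger_gap: 0.0424
```

Run:
```python
from h import *
im=robot.get_image('wrist');cv2.imwrite('pics/w7.png',cv2.resize(im['frame'][180:360,160:400],(800,600),interpolation=2))
go([.4295,.410,.014],108)
```

```text
shift [-0.0005  0.0041 -0.0025] turn [-0.0001 -0.0001 -0.0008] | pos [0.4283 0.4098 0.0132] F [-0.9  0.5  0.7] gap 0.0426 t 10.4
```

View pics/w7.png

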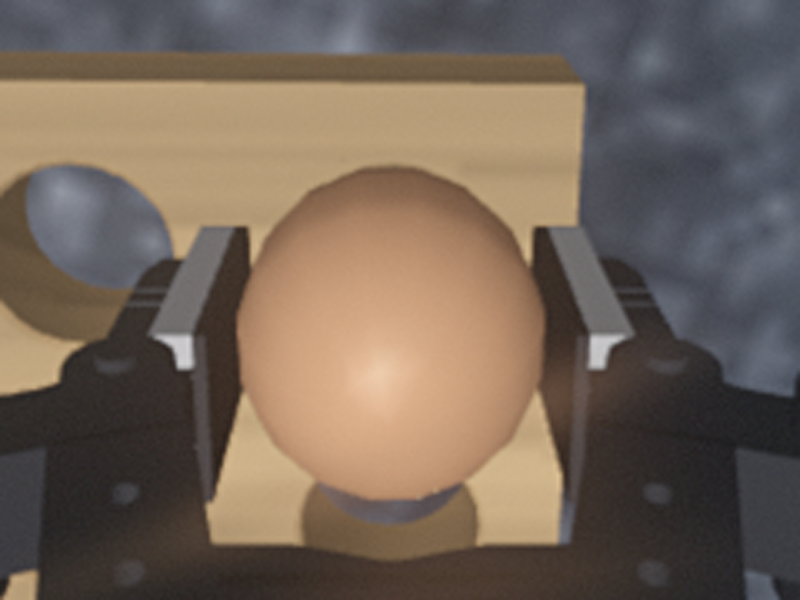

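Request:
play_rows(series=[0, 0, -0.04, 0, 0, 0, 0.35, 0, 0, -0.12, 0, 0, 0, 0.35, 0, 0, -0.25, 0, 0, 0, 0.35, 0, 0, -0.38, 0, 0, 0, 0.35, 0, 0, -0.5, 0, 0, 0, 0.35])

```text
clock: 11.02
tool_pos: [0.429, 0.41, 0.1659]
tcp_rot: [1.848, 2.539, 0.003]
ft_force: [0.5, 0.3, -1.4]
finger_gap: 0.0423
```

Run:
```python
from h import *
go([.5195,-.1615,.19],108)
go([.5195,-.1615,.19],108)
im=robot.get_image('wrist');cv2.imwrite('pics/w8.png',cv2.resize(im['frame'][180:360,160:400],(800,600),interpolation=2))
go([.5195,-.1615,.19],108)
```

```text
shift [-1.9054 -0.299  -0.0819] turn [ 0.0015 -0.0002 -0.0009] | pos [0.429  0.41   0.1659] F [ 0.5  0.3 -1.4] gap 0.0423 t 11.03
shift [-1.9054 -0.299  -0.0819] turn [ 0.0015 -0.0002 -0.0009] | pos [0.429  0.41   0.1659] F [ 0.5  0.3 -1.4] gap 0.0423 t 11.03
shift [-1.9091 -0.3091 -0.0712] turn [ 0.0066 -0.0021 -0.0009] | pos [0.4317 0.4121 0.1715] F [ 1.  -0.1  2.4] gap 0.0424 t 11.07
```

View pics/w8.png

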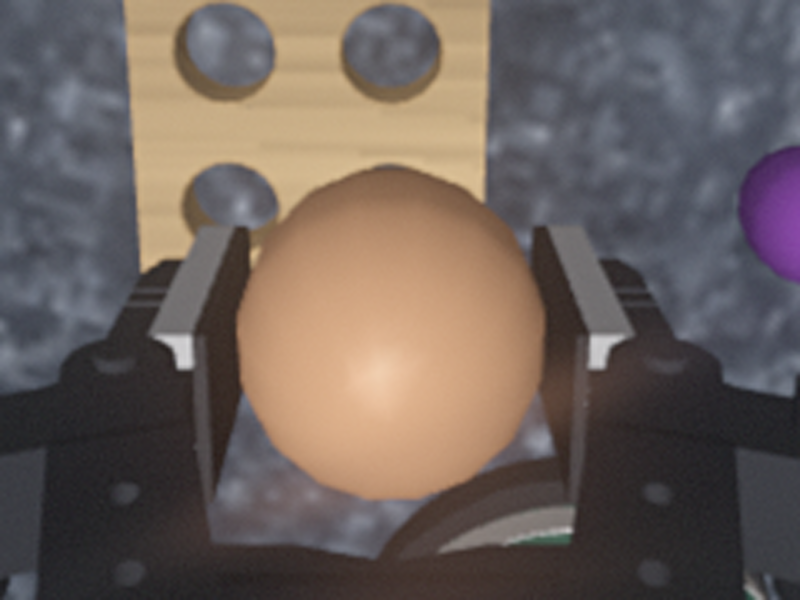

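Request:
play_rows(series=[-0.08, -0.015, -0.03, 0, 0, 0, 0.35, -0.2, -0.035, -0.06, 0, 0, 0, 0.35, -0.36, -0.06, -0.08, 0, 0, 0, 0.35, -0.53, -0.085, -0.08, 0, 0, 0, 0.35, -0.7, -0.11, -0.08, 0, 0, 0, 0.35])

```text
clock: 11.7
tool_pos: [0.461, 0.1971, 0.187]
tcp_rot: [1.849, 2.54, -0.002]
ft_force: [0.4, 0.1, 0.3]
finger_gap: 0.0427
```

Request:
play_rows(series=[-0.17, -0.025, 0, 0, 0, 0, 0.35, -0.34, -0.05, 0, 0, 0, 0, 0.35, -0.51, -0.08, 0, 0, 0, 0, 0.35, -0.67, -0.11, 0, 0, 0, 0, 0.35, -0.8, -0.13, 0, 0, 0, 0, 0.35])

```text
clock: 12.32
tool_pos: [0.4971, -0.0432, 0.1869]
tcp_rot: [-1.85, -2.538, 0.002]
ft_force: [0.8, -0.5, 0.0]
finger_gap: 0.0426
```

Run:
```python
from h import *
go([.5195,-.1615,.19],108)
```

```text
shift [-0.3983 -0.0495 -0.0102] turn [-0.0008  0.     -0.002 ] | pos [ 0.4971 -0.0432  0.1869] F [ 0.8 -0.5  0. ] gap 0.0426 t 12.32
```

Request:
play_rows(series=[-0.1, -0.015, 0, 0, 0, 0, 0.35, -0.22, -0.03, 0, 0, 0, 0, 0.35, -0.33, -0.045, 0, 0, 0, 0, 0.35, -0.39, -0.055, 0, 0, 0, 0, 0.35, -0.4, -0.055, 0, 0, 0, 0, 0.35])

```text
clock: 12.95
tool_pos: [0.5189, -0.1606, 0.1869]
tcp_rot: [-1.85, -2.538, 0.0]
ft_force: [0.5, 1.0, -1.1]
finger_gap: 0.0425
```

Request:
play_rows(series=[0, 0, 0, 0, 0, 0, 0.35, 0, 0, 0, 0, 0, 0, 0.35])

```text
clock: 13.2
tool_pos: [0.5193, -0.1587, 0.1872]
tcp_rot: [-1.846, -2.541, -0.0]
ft_force: [-0.4, -0.1, -1.0]
finger_gap: 0.0423
```

Run:
```python
from h import *
go([.5195,-.1615,.19],108)
st=robot.get_state();im=robot.get_image('wrist');cv2.imwrite('pics/w9.png',im['frame'])
c=cam(im,st);print(proj(c,[.5195,-.1615,.04]),proj(c,[.5335,-.2035,.104]))
tm=robot.get_image('top');cv2.imwrite('pics/t9.png',cv2.resize(tm['frame'][120:260,330:500],(728,600),interpolation=2))
sm=robot.get_image('side');cv2.imwrite('pics/s9.png',cv2.resize(sm['frame'][120:210,200:320],(800,600),interpolation=2))
go([.5195,-.1615,.19],108)
```

```text
shift [-0.009  -0.0022 -0.0094] turn [-0.0002 -0.0004 -0.    ] | pos [ 0.5193 -0.1587  0.1872] F [-0.4 -0.1 -1. ] gap 0.0423 t 13.2
[274.28947828 194.55499765] [221.45829881 210.72960616]
shift [-0.008  -0.0028 -0.0092] turn [-0.     -0.0001 -0.0001] | pos [ 0.5195 -0.159   0.1872] F [ 0.  -0.2 -1.5] gap 0.0426 t 13.35
```

View pics/w9.png

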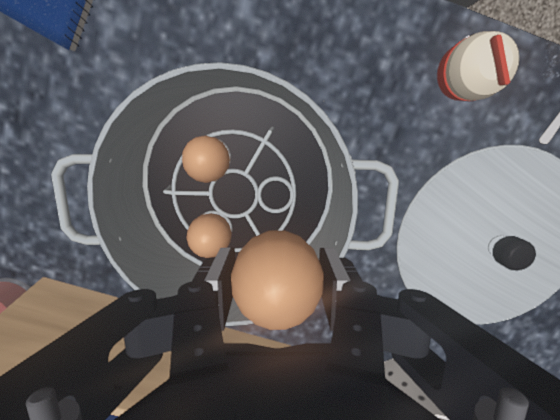

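View pics/t9.png

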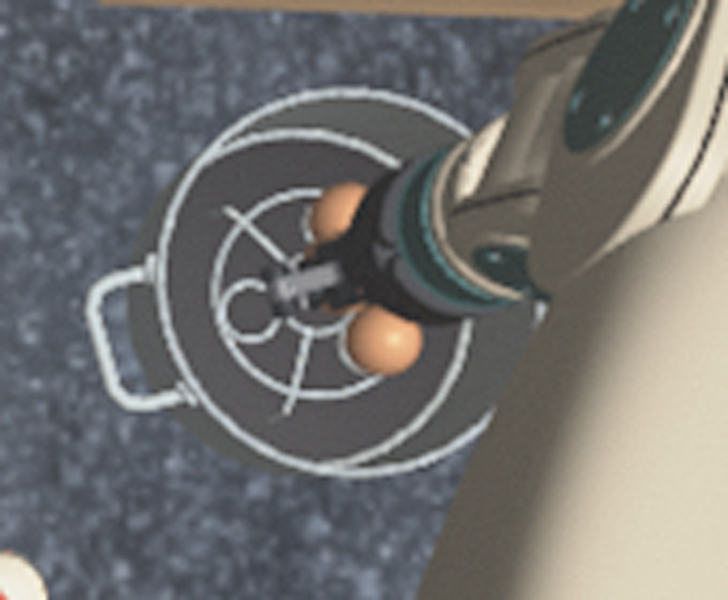

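View pics/s9.png

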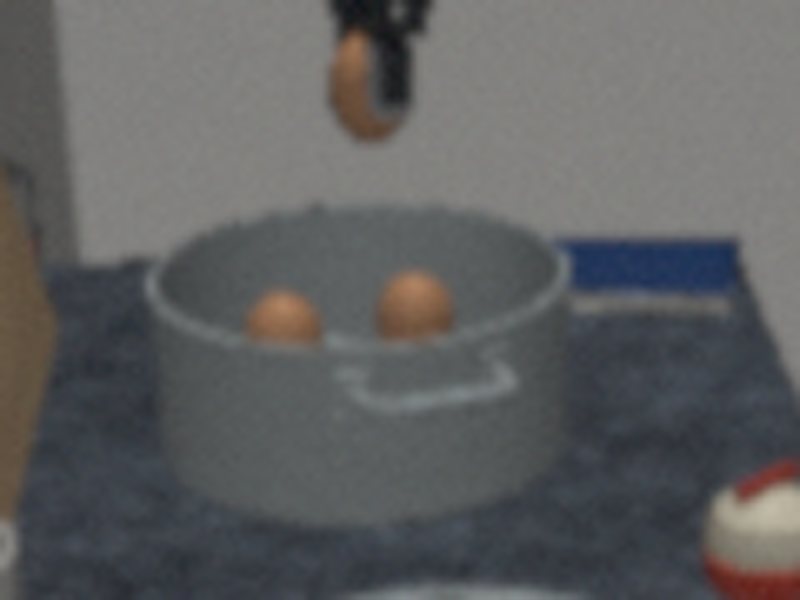

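Run:
```python
from h import *
st=robot.get_state();im=robot.get_image('wrist');c=cam(im,st);c0=cam(im,{'tool_pos':np.zeros(3),'tcp_rot':np.zeros(3)})
from scipy.optimize import least_squares
for r in robot.masks_of(im,'egg'):
    ys,xs=np.nonzero(r['pixels'])
    if r['box'][3]<300: continue
    print(r['box'],r['confidence'])
    # visible silhouette of the upright egg model at tool (x,y,-.0315): predict box
    def sil(x,y,zc):
        P=[]
        for t in np.linspace(-1,1,81):
            z=t*(32 if t<0 else 25)/1000; rr=.022*np.sqrt(1-t*t)
            for a in np.linspace(0,2*np.pi,60): P.append(proj(c0,[x+rr*np.cos(a),y+rr*np.sin(a),zc-z]))
        P=np.array(P); return np.r_[P.min(0),P.max(0)]
    b=np.array(r['box'])
    s=least_squares(lambda q:sil(*q)-b,[0,0,-.03],diff_step=1e-3,x_scale=.01); print('egg in tool',s.x,s.fun)
    print(sil(0,0,-.0315))
print(im['frame'].shape)
g=cv2.cvtColor(im['frame'],6)[170:220,250:300]
cv2.imwrite('pics/r9.png',cv2.resize(g,(600,600),interpolation=2))
go([.5195,-.1615,.19],108)
```

```text
[230.9, 233.2, 321.3, 329.5] 0.95
egg in tool [-0.00056028  0.00542706 -0.02722757] [ 0.35226743 -0.35570112 -0.35454583  0.31064243]
[230.65846075 225.51403768 323.91053737 325.44696587]
(420, 560, 3)
shift [-0.007  -0.0028 -0.009 ] turn [ 0.0001 -0.     -0.0003] | pos [ 0.5197 -0.1592  0.1873] F [-0.   0.1 -1. ] gap 0.0426 t 13.45
```

View pics/r9.png

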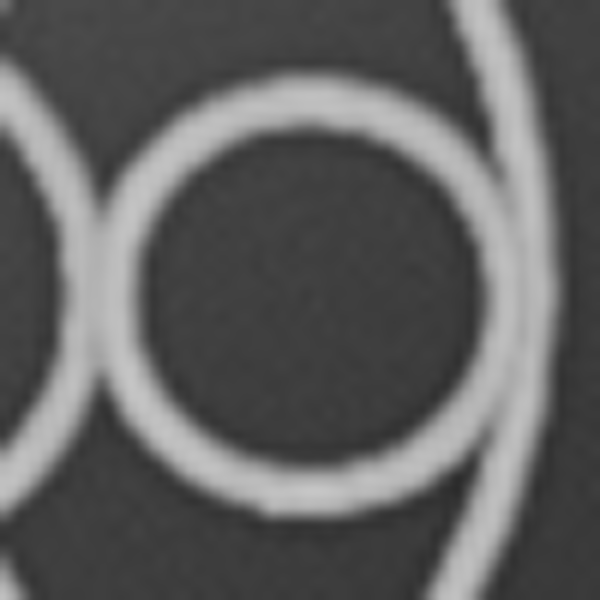

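Run:
```python
from h import *
st=robot.get_state();im=robot.get_image('wrist');c=cam(im,st)
q=atz(c,(275.4,194.1),.04);print('ring',q)
ring=np.array([.5195,-.1612]); ring=(ring+q[:2])/2
ty=np.array([np.cos(np.radians(18)),np.sin(np.radians(18))])
t=ring-.003*ty; print(ring,t)
go([*t,.115],108)
```

```text
ring [ 0.51914176 -0.16111097  0.04      ]
[ 0.51932088 -0.16115549] [ 0.51646771 -0.16208254]
shift [-0.0053 -0.0129  0.2409] turn [ 0.     -0.     -0.0004] | pos [ 0.5196 -0.1594  0.1873] F [ 0.1 -0.3 -0.1] gap 0.0426 t 13.5
```

Request:
play_rows(series=[-0.003, -0.007, 0.05, 0, 0, 0, 0.35, -0.005, -0.013, 0.14, 0, 0, 0, 0.35, -0.005, -0.013, 0.24, 0, 0, 0, 0.35, -0.005, -0.013, 0.33, 0, 0, 0, 0.35, -0.005, -0.013, 0.36, 0, 0, 0, 0.35])

```text
clock: 14.12
tool_pos: [0.514, -0.1615, 0.0764]
tcp_rot: [-1.846, -2.536, 0.002]
ft_force: [-0.7, 0.1, -0.6]
finger_gap: 0.0421
```

Run:
```python
from h import *
st=robot.get_state();im=robot.get_image('wrist');cv2.imwrite('pics/w10.png',im['frame'])
sm=robot.get_image('side');cv2.imwrite('pics/s10.png',cv2.resize(sm['frame'][120:210,200:320],(800,600),interpolation=2))
robot.get_image('top')
go([.5165,-.1621,.0315],108)
```

```text
shift [0.0004 0.0015 0.1582] turn [-0.0004 -0.0003 -0.0009] | pos [ 0.5161 -0.1624  0.079 ] F [-0.  -0.2 -0.5] gap 0.0425 t 14.28
```

View pics/w10.png

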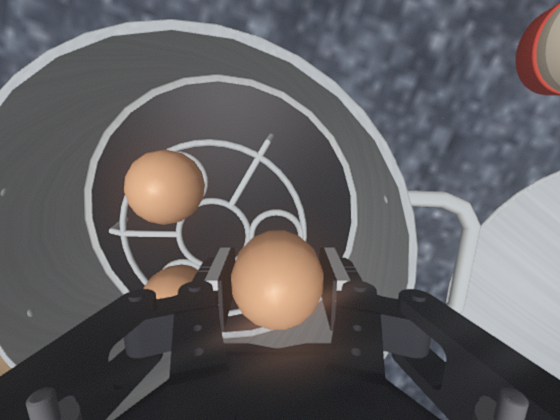

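View pics/s10.png

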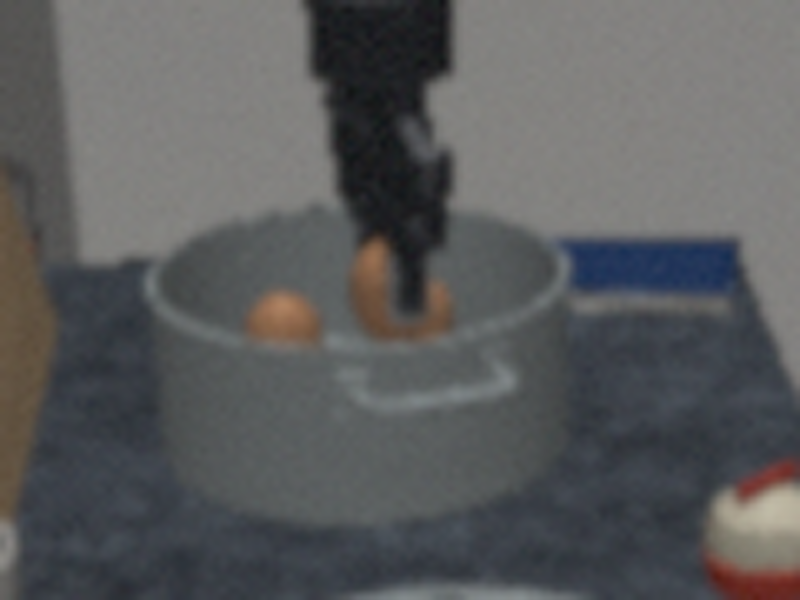

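Request:
play_rows(series=[0, 0.001, 0.03, 0, 0, 0, 0.35, 0, 0.001, 0.07, 0, 0, 0, 0.35, 0, 0.001, 0.1, 0, 0, 0, 0.35, 0, 0.001, 0.115, 0, 0, 0, 0.35, 0, 0.001, 0.12, 0, 0, 0, 0.35])

```text
clock: 14.9
tool_pos: [0.5164, -0.1622, 0.0427]
tcp_rot: [-1.848, -2.54, 0.0]
ft_force: [0.3, -0.5, -1.3]
finger_gap: 0.0423
```

Request:
play_rows(series=[0, 0, 0.005, 0, 0, 0, 0.35, 0, 0, 0.01, 0, 0, 0, 0.35, 0, 0, 0.015, 0, 0, 0, 0.35])

```text
clock: 15.28
tool_pos: [0.5169, -0.1624, 0.0388]
tcp_rot: [1.848, 2.54, 0.0]
ft_force: [-0.4, -0.7, -1.0]
finger_gap: 0.0426
```

Run:
```python
from h import *
st=robot.get_state();im=robot.get_image('wrist');cv2.imwrite('pics/w11.png',im['frame'])
go([.5165,-.1621,.0315],108)
```

```text
shift [ 0.0008 -0.0003  0.0237] turn [ 0.      0.     -0.0008] | pos [ 0.5167 -0.1623  0.0386] F [-0.1 -0.2 -0.7] gap 0.0429 t 15.32
```

View pics/w11.png

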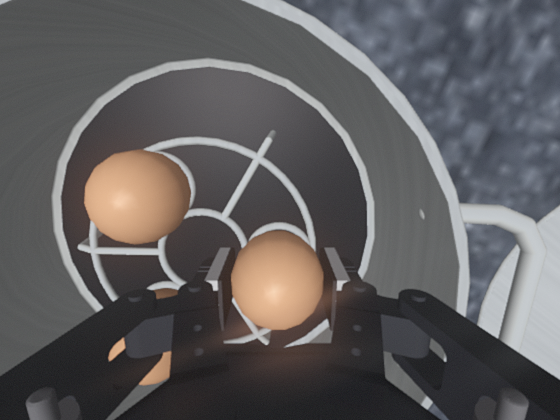

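Run:
```python
from h import *
st=robot.get_state();im=robot.get_image('wrist');c=cam(im,st)
def sil(x,y,zc):
    P=[]
    for t in np.linspace(-1,1,81):
        z=t*(32 if t<0 else 25)/1000; rr=.022*np.sqrt(1-t*t)
        for a in np.linspace(0,2*np.pi,60): P.append(proj(c,[x+rr*np.cos(a),y+rr*np.sin(a),zc+z]))
    P=np.array(P); return np.r_[P.min(0),P.max(0)]
def ringbox(x,y):
    P=np.array([proj(c,[x+.0195*np.cos(a),y+.0195*np.sin(a),.042]) for a in np.linspace(0,6.28,90)]); return np.r_[P.min(0),P.max(0)]
for n,(x,y) in {'free':(.5193,-.1611)}.items():
    print('ring',ringbox(x,y),'seated',sil(x,y,.063),'at+7',sil(x,y,.070))
for r in robot.masks_of(im,'egg'): print(r['box'],round(r['confidence'],2))
print('egg_a/b', sil(.5745,-.2135,.063), sil(.5015,-.237,.063))
g=im['frame'];cv2.imwrite('pics/r11.png',cv2.resize(g[200:340,220:380],(686,600),interpolation=2))
```

```text
ring [243.65134784 223.07698575 311.91308484 286.31103261] seated [233.73410805 226.56761355 322.19763801 321.21532793] at+7 [231.67802397 230.85316126 324.38899125 330.89976783]
[83.3, 150.9, 193.4, 246.4] 0.92
[107.5, 285.5, 175.5, 384.4] 0.68
egg_a/b [104.13957894 286.75754812 196.97099445 385.23232314] [ 77.10977204 146.11857438 186.73980861 242.21714523]
```

View pics/r11.png

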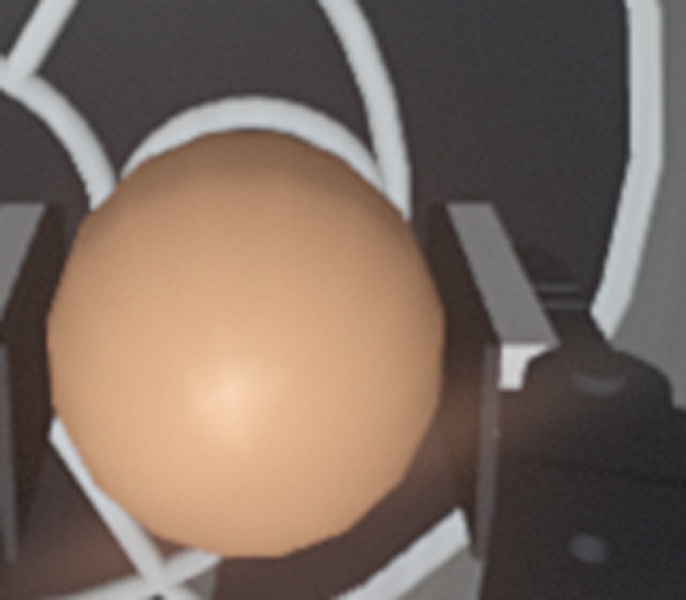

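Observed ring (top edge at row 222) and egg box (rows 230–330) match the prediction for an egg 7 mm above its seat and about 1 mm off. I continue slowly to contact.

Request:
play_rows(series=[0.003, 0, 0.005, 0, 0, 0, 0.35, 0.003, 0, 0.009, 0, 0, 0, 0.35, 0.003, 0, 0.012, 0, 0, 0, 0.35])

```text
clock: 15.8
tool_pos: [0.5163, -0.1614, 0.035]
tcp_rot: [-1.848, -2.54, 0.0]
ft_force: [-0.5, -0.5, -0.1]
finger_gap: 0.0422
```

Request:
play_rows(series=[0, 0, 0.004, 0, 0, 0, 0.35, 0, 0, 0.007, 0, 0, 0, 0.35, 0, 0, 0.007, 0, 0, 0, 0.35])

```text
clock: 16.18
tool_pos: [0.5163, -0.1614, 0.0329]
tcp_rot: [-1.848, -2.54, 0.0]
ft_force: [-0.5, -0.0, 0.4]
finger_gap: 0.0422
```

Request:
play_rows(series=[0, 0, 0.003, 0, 0, 0, 0.35, 0, 0, 0.003, 0, 0, 0, 0.35])

```text
clock: 16.42
tool_pos: [0.5165, -0.1615, 0.0322]
tcp_rot: [1.848, 2.54, 0.0]
ft_force: [-0.2, 0.9, -0.4]
finger_gap: 0.0422
```

Request:
play_rows(series=[0, 0, 0.003, 0, 0, 0, 0.35, 0, 0, 0.003, 0, 0, 0, 0.35])

```text
clock: 16.68
tool_pos: [0.5169, -0.1615, 0.0315]
tcp_rot: [1.848, 2.54, 0.001]
ft_force: [0.7, 1.4, 1.0]
finger_gap: 0.0427
```

Run:
```python
from h import *
F=[]
for i in range(3):
    robot.get_image('wrist');F.append(robot.get_state()['ft_force'])
print(np.mean(F,0)); go([.5165,-.1615,.0315],108)
```

```text
[ 1.52110591 -0.04358821  0.84316716]
shift [ 0.0006 -0.0011 -0.0001] turn [ 0.0005  0.0003 -0.0008] | pos [ 0.5169 -0.1616  0.0315] F [1.5 0.1 0.8] gap 0.0426 t 16.82
```

Request:
play_rows(series=[0, 0.004, 0, 0, 0, 0, 0.35, 0, 0.004, 0.003, 0, 0, 0, 0.35, 0, 0.004, 0.003, 0, 0, 0, 0.35])

```text
clock: 17.2
tool_pos: [0.5177, -0.1611, 0.0303]
tcp_rot: [1.848, 2.54, 0.0]
ft_force: [0.8, 0.5, 0.5]
finger_gap: 0.0427
```

Run:
```python
from h import *
F=[]
for i in range(3):
    im=robot.get_image('wrist');F.append(robot.get_state()['ft_force'])
print(np.mean(F,0)); go([.5165,-.1615,.0315],108)
g=im['frame'];cv2.imwrite('pics/r12.png',cv2.resize(g[200:340,220:380],(686,600),interpolation=2))
```

```text
[ 0.9966077  -0.09262017  1.01435072]
shift [-0.0002 -0.004  -0.0039] turn [ 0.0001 -0.     -0.0008] | pos [ 0.5176 -0.1611  0.0303] F [0.7 0.1 1. ] gap 0.0423 t 17.35
```

View pics/r12.png

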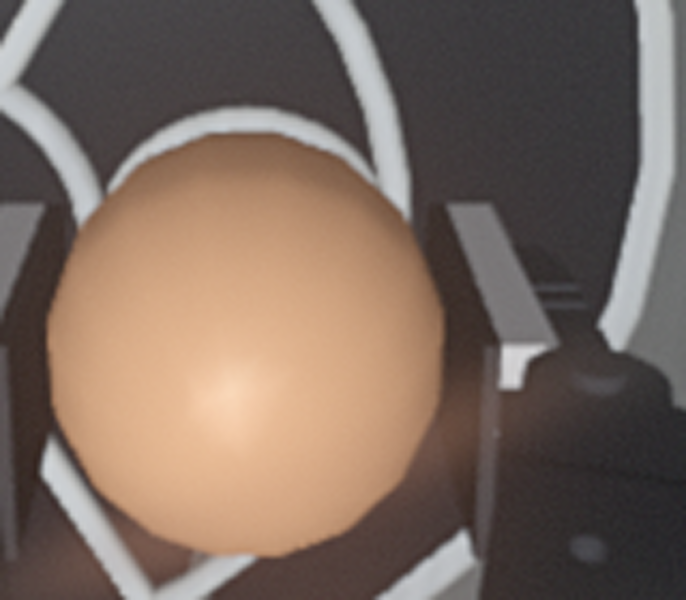

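Request:
play_rows(series=[0, 0.002, 0.003, 0, 0, 0, 0.35, 0, 0.002, 0.004, 0, 0, 0, 0.35, 0, 0.002, 0.004, 0, 0, 0, 0.35])

```text
clock: 17.73
tool_pos: [0.5181, -0.161, 0.0298]
tcp_rot: [1.848, 2.54, -0.0]
ft_force: [-1.1, 0.8, 5.8]
finger_gap: 0.0424
```

Run:
```python
from h import *
F=[]
for i in range(3):
    im=robot.get_image('top');F.append(robot.get_state()['ft_force'])
print(np.mean(F,0)); go([.5165,-.1615,.0315],108)
```

```text
[-1.06163964  0.51861784  6.00151221]
shift [-0.0001 -0.0055 -0.0058] turn [-0.0001  0.0001 -0.0008] | pos [ 0.5181 -0.161   0.0298] F [-1.6  0.2  6.3] gap 0.0421 t 17.88
```

Request:
play_rows(series=[0, 0, -0.001, 0, 0, 0, 0.51, 0, 0, -0.001, 0, 0, 0, 0.55, 0, 0, -0.001, 0, 0, 0, 0.6, 0, 0, -0.001, 0, 0, 0, 0.66, 0, 0, -0.001, 0, 0, 0, 0.66])

```text
clock: 18.5
tool_pos: [0.518, -0.1609, 0.0292]
tcp_rot: [-1.848, -2.54, 0.0]
ft_force: [0.2, -0.3, 0.2]
finger_gap: 0.0563
```

Run:
```python
from h import *
im=robot.get_image('wrist')
cv2.imwrite('pics/w13.png',im['frame'])
go([.5181,-.161,.18],108)
```

```text
shift [-4.000e-04  1.000e-04 -5.024e-01] turn [-0.0001 -0.0001 -0.0009] | pos [ 0.518  -0.1609  0.0293] F [-0.2  0.3 -0.6] gap 0.0566 t 18.55
```

View pics/w13.png

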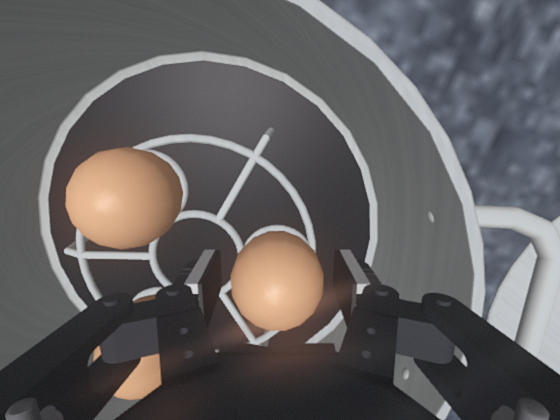

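Released: the egg stands in the ring at (277,280) and both pads are clear. I go up and check.

Request:
play_rows(series=[0, 0, -0.03, 0, 0, 0, 0.66, 0, 0, -0.1, 0, 0, 0, 0.66, 0, 0, -0.25, 0, 0, 0, 0.66, 0, 0, -0.42, 0, 0, 0, 0.8, 0, 0, -0.55, 0, 0, 0, 1])

```text
clock: 19.18
tool_pos: [0.5188, -0.1612, 0.1975]
tcp_rot: [1.847, 2.538, 0.001]
ft_force: [0.6, -0.2, 0.7]
finger_gap: 0.0837
```

Run:
```python
from h import *
im=robot.get_image('wrist');robot.get_image('top')
st=robot.get_state();im=robot.get_image('wrist');c=cam(im,st)
cv2.imwrite('pics/w14.png',im['frame'])
np.save('w14.npy',np.r_[st['tool_pos'],st['tcp_rot']])
for r in robot.masks_of(im,'egg'):
    ys,xs=np.nonzero(r['pixels']);uv=(xs.mean(),ys.mean());print(round(r['confidence'],2),np.round(r['box']),atz(c,uv,.063))
print(proj(c,[.5335,-.2035,.104]))
go([.4995,.106,.2],108)
```

```text
0.84 [194. 132. 238. 178.] [ 0.5022658  -0.23528597  0.063     ]
0.71 [260. 175. 300. 216.] [ 0.51998395 -0.16085521  0.063     ]
0.58 [196. 206. 237. 248.] [ 0.57518003 -0.21319318  0.063     ]
[230.03268645 204.32475941]
shift [ 0.8673  0.2129 -0.0151] turn [ 0.0013  0.0012 -0.0008] | pos [ 0.5188 -0.1612  0.1958] F [ 0.1 -0.9 -0.2] gap 0.0856 t 19.38
```

View pics/w14.png

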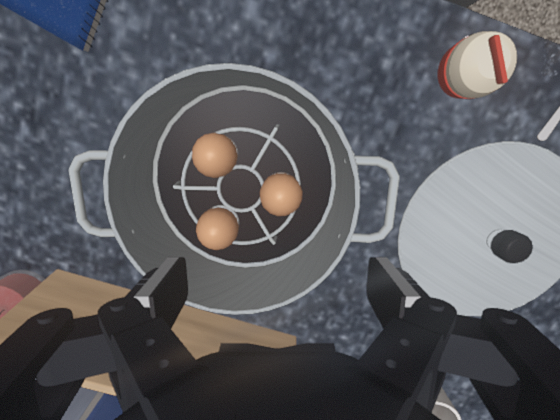

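All three eggs stand in their rings at (214,155), (281,195) and (217,229). Next I refine the pan's axis from the rim, then go for the lid.

```bash
cat >> h.py <<'E'
def rimfit(f,c,x,y,z,r,n=90,w=6,iters=4,skip=None):
    """fit centre of a bright horizontal circle: per angle, radial search of brightest pixel"""
    g=cv2.GaussianBlur(cv2.cvtColor(f,6),(0,0),.8).astype(np.float32)
    cx,cy=x,y
    for it in range(iters):
        pts=[];
        for a in np.linspace(0,2*np.pi,n,endpoint=False):
            d=np.array([np.cos(a),np.sin(a)]); rr=np.linspace(r-w/1000,r+w/1000,49)
            uv=np.array([proj(c,[cx+q*d[0],cy+q*d[1],z]) for q in rr],np.float32)
            if uv.min()<2 or uv[:,0].max()>557 or uv[:,1].max()>417: continue
            v=cv2.remap(g,uv[None,:,0],uv[None,:,1],1)[0]
            if skip is not None and skip(uv[24]): continue
            if v.max()-np.median(v)<15: continue
            k=v-np.percentile(v,60);k[k<0]=0
            i=v.argmax(); sl=slice(max(0,i-6),i+7)
            q=(rr[sl]*k[sl]).sum()/k[sl].sum(); pts.append([cx+q*d[0],cy+q*d[1]])
        P=np.array(pts); m,R0=circ(P)
        e=np.abs(np.hypot(*(P-m).T)-R0); P=P[e<2*np.median(e)+1e-4]; m,R0=circ(P); cx,cy=m
    e=np.hypot(*(P-m).T)-R0
    return m,R0,len(P),e.std()
E
python3 - <<'E'
from h import *
p=np.load('w14.npy'); st={'tool_pos':p[:3],'tcp_rot':p[3:]}
im=robot.get_image('wrist');c=cam(im,st)
f=cv2.imread('pics/w14.png')
print('w14',rimfit(f,c,.5335,-.2035,.104,.1115,skip=lambda u:u[1]>255 ))
p=np.load('w1.npy'); c=cam(im,{'tool_pos':p[:3],'tcp_rot':p[3:]}); print('w1',rimfit(cv2.imread('pics/w1.png'),c,.5335,-.2035,.104,.1115))
ti=robot.get_image('top'); print('top0',rimfit(cv2.imread('pics/top0.png'),cam(ti),.5335,-.2035,.104,.1115))
go([.55,.09,.2],108)
E
```

```text
w14 (array([ 0.53189134, -0.20277655]), np.float64(0.11123809660026575), 56, np.float64(0.0001846189985238374))
w1 (array([ 0.53201836, -0.20258096]), np.float64(0.11131592995532258), 81, np.float64(0.00014950493778747776))
top0 (array([ 0.53287913, -0.20351842]), np.float64(0.11164530729078662), 77, np.float64(0.0003491075588132315))
shift [ 0.7607  0.3611 -0.0216] turn [-0.001  -0.0009 -0.0008] | pos [ 0.5172 -0.1605  0.1934] F [-0.1 -1.   0.1] gap 0.0858 t 19.48
```

Request:
play_rows(series=[0.2, 0.08, 0, 0, 0, 0, 1, 0.4, 0.16, 0, 0, 0, 0, 1, 0.6, 0.25, 0, 0, 0, 0, 1, 0.75, 0.33, 0, 0, 0, 0, 1, 0.82, 0.33, 0, 0, 0, 0, 1])

```text
clock: 20.1
tool_pos: [0.5356, 0.1063, 0.1925]
tcp_rot: [-1.842, -2.542, 0.003]
ft_force: [0.3, -0.2, -0.3]
finger_gap: 0.0855
```

Run:
```python
from h import *
robot.get_image('top');robot.get_image('top')
st=robot.get_state();im=robot.get_image('wrist');c=cam(im,st)
cv2.imwrite('pics/w15.png',im['frame']);np.save('w15.npy',np.r_[st['tool_pos'],st['tcp_rot']])
for r in robot.masks_of(im,'lid')[:1]:
    print(r['confidence'],r['box'])
print(proj(c,[.4995,.106,.057]))
g=im['frame'].max(2);b=np.round(proj(c,[.4995,.106,.057])).astype(int);s=g[b[1]-30:b[1]+30,b[0]-30:b[0]+30]<70
n,l,stt,ce=cv2.connectedComponentsWithStats(s.astype('u1'));i=1+stt[1:,4].argmax();print(stt[i],ce[i]+b-30)
go([.4995,.106,.11],108)
```

```text
0.89 [189.0, 55.1, 390.1, 259.0]
[288.70874658 165.43504085]
[ 15  13  33  34 347] [291.02881844 165.03170029]
shift [ 0.0466 -0.1105  0.278 ] turn [-0.0016  0.0001 -0.0008] | pos [0.5355 0.103  0.1933] F [-0.7 -0.  -1. ] gap 0.0852 t 20.3
```

View pics/w15.png

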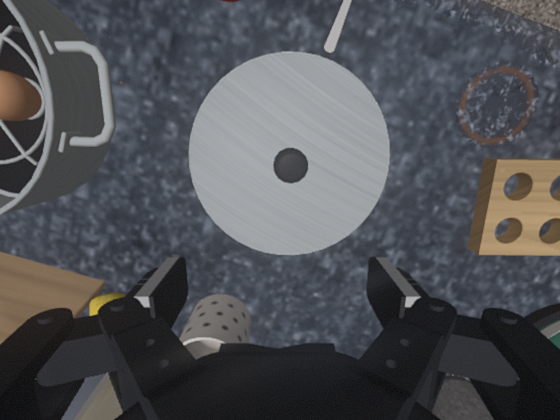

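Run:
```python
from h import *
st=robot.get_state();im=robot.get_image('wrist');c=cam(im,st);g=im['frame'].max(2)
r=robot.masks_of(im,'lid')[0]; cs,_=cv2.findContours(r['pixels'].astype('u1'),0,1);ct=max(cs,key=len)[:,0,:]
for z in(.008,.011): print('edge',circ([atz(c,u,z)[:2] for u in ct]))
b=np.array([289,165]);s=g[b[1]-30:b[1]+30,b[0]-30:b[0]+30]
m=(s<90); n,l,t,ce=cv2.connectedComponentsWithStats(m.astype('u1'));i=1+t[1:,4].argmax();x,y,w,h,a=t[i];print(t[i],ce[i]+b-30)
uv=(x+w/2-.5+b[0]-30,y+h/2-.5+b[1]-30)
for z in (.05,.055):print('knob',uv,atz(c,uv,z))
tm=robot.get_image('top');ctp=cam(tm);f=cv2.imread('pics/top0.png').max(2)
m=f[180:215,270:305]<90;n,l,t,ce=cv2.connectedComponentsWithStats(m.astype('u1'));i=1+t[1:,4].argmax();x,y,w,h,a=t[i];ut=(x+w/2-.5+270,y+h/2-.5+180);print(t[i],ut,atz(ctp,ut,.055),tri([ray(c,uv),ray(ctp,ut)]))
go([.4995,.106,.11],108)
```

```text
edge (array([0.50043121, 0.10815701]), np.float64(0.11465375226898701))
edge (array([0.50019024, 0.10793391]), np.float64(0.11366520524314093))
[ 17  13  34  34 910] [292.62087912 164.40549451]
knob (np.float64(292.5), np.float64(164.5)) [0.49946224 0.10780851 0.05      ]
knob (np.float64(292.5), np.float64(164.5)) [0.49902133 0.10739132 0.055     ]
[11 11 12 12 75] (np.float64(286.5), np.float64(196.5)) [0.49937845 0.10699643 0.055     ] (array([0.49887042, 0.10710249, 0.05859499]), [np.float64(0.0001657543967047888), np.float64(0.00016575439670473674)])
shift [ 0.0497 -0.1131  0.2804] turn [-0.0005  0.0001 -0.0022] | pos [0.5364 0.1022 0.1941] F [ 0.2 -0.4  0.5] gap 0.0853 t 20.45
```

Request:
play_rows(series=[0.03, -0.06, 0.1, 0, 0, 0, 1, 0.05, -0.115, 0.2, 0, 0, 0, 1, 0.05, -0.115, 0.36, 0, 0, 0, 0.8, 0.05, -0.115, 0.42, 0, 0, 0, 0.8, 0.05, -0.115, 0.42, 0, 0, 0, 0.8])

```text
clock: 21.08
tool_pos: [0.4974, 0.106, 0.0668]
tcp_rot: [-1.849, -2.536, 0.004]
ft_force: [1.1, -0.5, 0.4]
finger_gap: 0.0682
```

Run:
```python
from h import *
robot.get_image('top');robot.get_image('top')
st=robot.get_state();im=robot.get_image('wrist')
cv2.imwrite('pics/w16.png',im['frame'])
go([.4995,.1075,.012],108)
```

```text
shift [ 0.0034 -0.0031  0.1923] turn [ 0.0015  0.0004 -0.0015] | pos [0.5006 0.1068 0.0697] F [ 0.4  0.1 -0.7] gap 0.0682 t 21.23
```

View pics/w16.png

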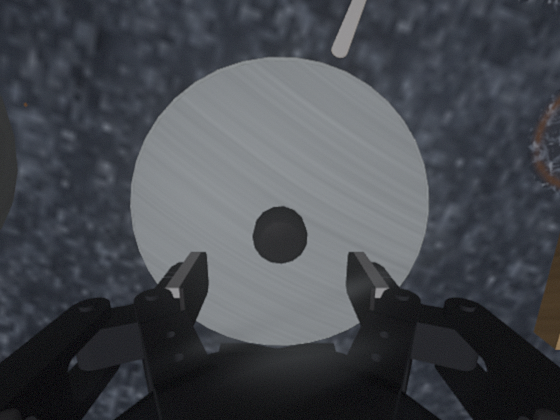

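The knob at (280,235) is centred between the open fingers, so I go down gradually.

Request:
play_rows(series=[0.004, -0.003, 0.06, 0, 0, 0, 0.75, 0.004, -0.003, 0.11, 0, 0, 0, 0.7, 0.004, -0.003, 0.14, 0, 0, 0, 0.65, 0.004, -0.003, 0.15, 0, 0, 0, 0.6])

```text
clock: 21.72
tool_pos: [0.4977, 0.1081, 0.0229]
tcp_rot: [-1.848, -2.54, 0.001]
ft_force: [0.2, 0.0, -0.2]
finger_gap: 0.051
```

Run:
```python
from h import *
robot.get_image('top')
im=robot.get_image('wrist')
cv2.imwrite('pics/w17.png',cv2.resize(im['frame'][180:360,160:400],(800,600),interpolation=2))
sm=robot.get_image('side');cv2.imwrite('pics/s17.png',cv2.resize(sm['frame'][190:260,220:320],(800,560),interpolation=2))
go([.4995,.1075,.012],108)
```

```text
shift [-0.0035  0.0036  0.0386] turn [ 0.0002  0.     -0.0009] | pos [0.4982 0.1082 0.0236] F [0.8 0.1 0.2] gap 0.0516 t 21.88
```

View pics/w17.png

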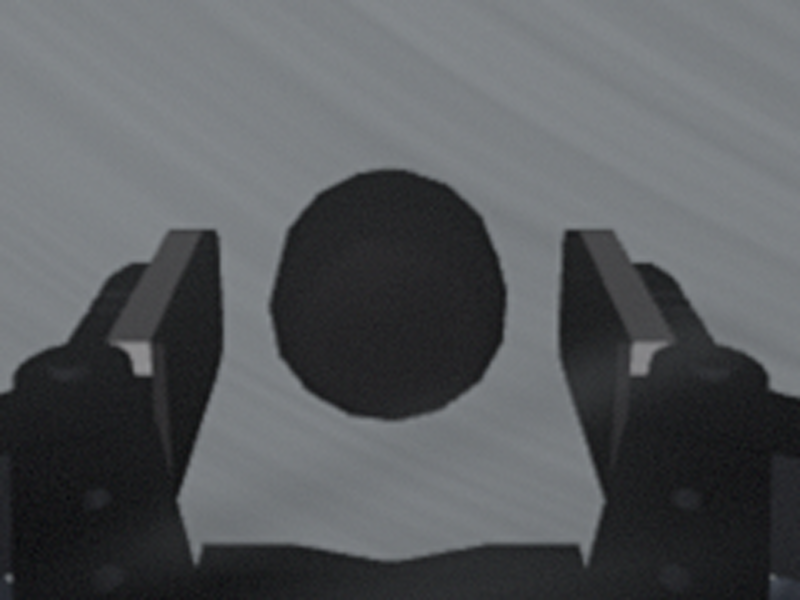

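View pics/s17.png

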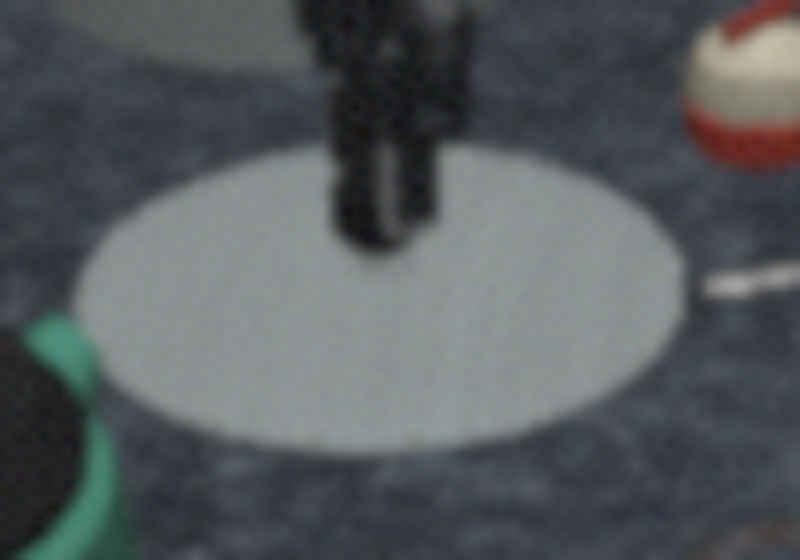

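Request:
play_rows(series=[0, 0.003, 0.02, 0, 0, 0, 0.6, 0, 0.003, 0.033, 0, 0, 0, 0.6, 0, 0.003, 0.037, 0, 0, 0, 0.55, 0, 0.003, 0.037, 0, 0, 0, 0.55])

```text
clock: 22.38
tool_pos: [0.4986, 0.1084, 0.0122]
tcp_rot: [-1.848, -2.54, 0.0]
ft_force: [-0.1, -0.6, 0.9]
finger_gap: 0.0468
```

Run:
```python
from h import *
im=robot.get_image('wrist')
cv2.imwrite('pics/w18.png',cv2.resize(im['frame'][180:360,160:400],(800,600),interpolation=2))
go([.4995,.1075,.012],108)
```

```text
shift [-0.0037  0.0014  0.001 ] turn [-0.0001  0.     -0.0008] | pos [0.4988 0.1084 0.0123] F [-0.4 -0.8  0.2] gap 0.047 t 22.43
```

View pics/w18.png

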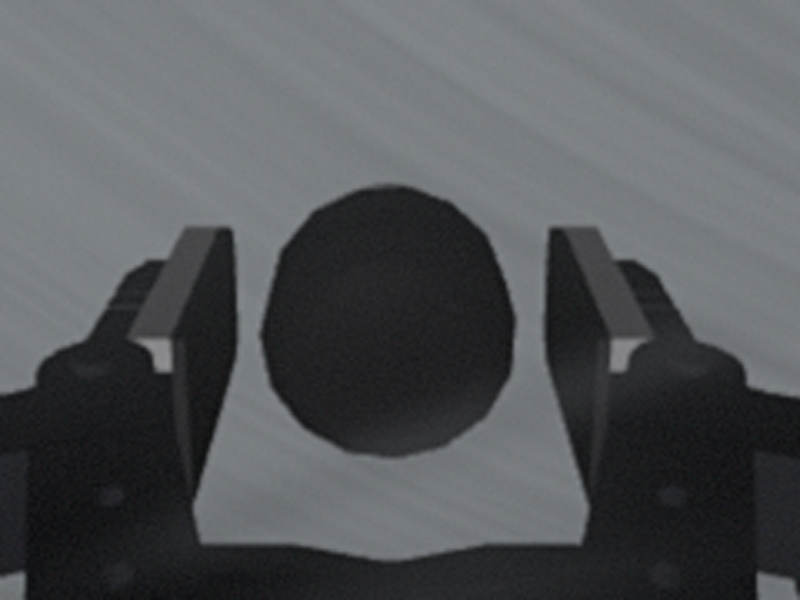

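Request:
play_rows(series=[0, 0, 0, 0, 0, 0, 0.4, 0, 0, 0, 0, 0, 0, 0.3, 0, 0, 0, 0, 0, 0, 0.2, 0, 0, 0, 0, 0, 0, 0.2, 0, 0, 0, 0, 0, 0, 0.2], squeeze=70)

```text
clock: 23.05
tool_pos: [0.4991, 0.1083, 0.0129]
tcp_rot: [1.848, 2.54, 0.0]
ft_force: [-2.0, -0.9, 5.8]
finger_gap: 0.033
```

Run:
```python
from h import *
im=robot.get_image('wrist')
cv2.imwrite('pics/w19.png',cv2.resize(im['frame'][180:360,160:400],(800,600),interpolation=2))
go([.4995,.1075,.012],108)
```

```text
shift [-0.0028  0.0006  0.0029] turn [ 0.0003  0.0004 -0.0009] | pos [0.4991 0.1083 0.0129] F [-0.9 -0.9  5.4] gap 0.0328 t 23.1
```

View pics/w19.png

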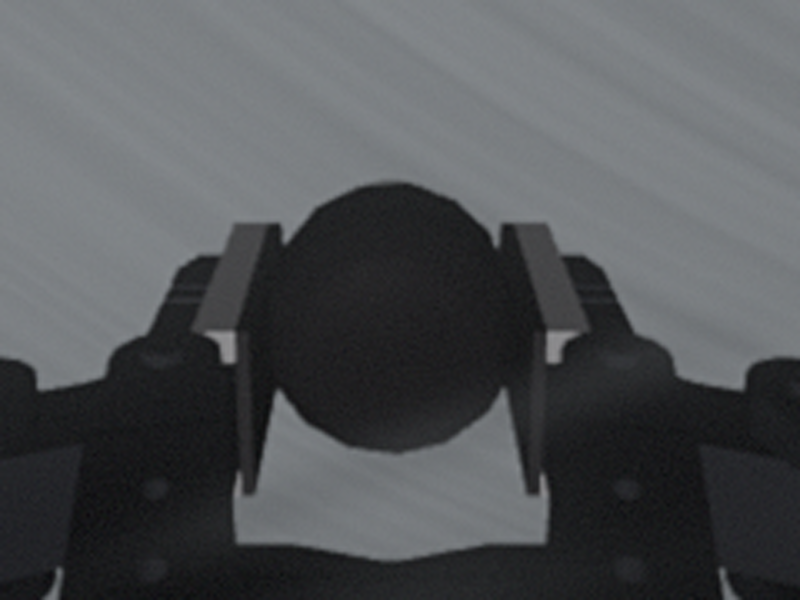

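Request:
play_rows(series=[0, 0, -0.03, 0, 0, 0, 0.2, 0, 0, -0.1, 0, 0, 0, 0.2, 0, 0, -0.22, 0, 0, 0, 0.2, 0, 0, -0.36, 0, 0, 0, 0.2, 0, 0, -0.5, 0, 0, 0, 0.2])

```text
clock: 23.72
tool_pos: [0.4975, 0.1085, 0.1626]
tcp_rot: [-1.847, -2.539, 0.002]
ft_force: [0.9, -0.3, -5.0]
finger_gap: 0.0329
```

Run:
```python
from h import *
robot.get_image('top');sm=robot.get_image('side');cv2.imwrite('pics/s20.png',cv2.resize(sm['frame'][130:280,200:350],(600,600),interpolation=2))
im=robot.get_image('wrist');cv2.imwrite('pics/w20.png',im['frame'])
go([.532,-.203,.17],108)
```

```text
shift [-1.0207 -0.2203 -0.0193] turn [ 0.0032  0.0005 -0.0008] | pos [0.5007 0.1087 0.1643] F [-0.4  0.3 -4.8] gap 0.0328 t 23.88
```

View pics/s20.png

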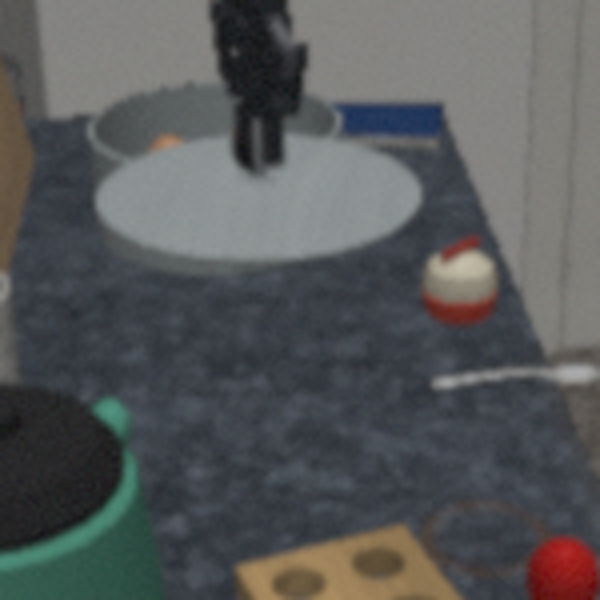

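View pics/w20.png

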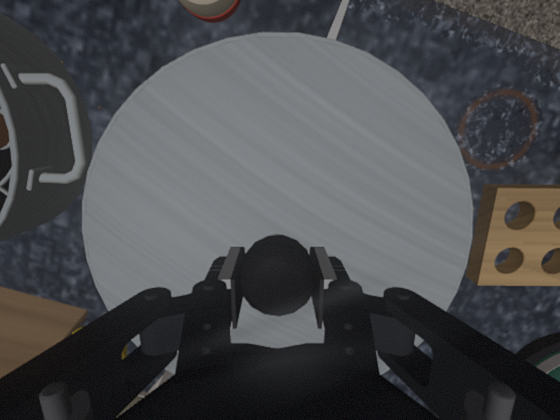

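```bash
cat >> h.py <<'E'
def lidfit(im):
    from scipy.optimize import least_squares
    c0=cam(im,{'tool_pos':np.zeros(3),'tcp_rot':np.zeros(3)})
    f=im['frame']; g=cv2.GaussianBlur(cv2.cvtColor(f,6),(0,0),1.).astype(np.float32)
    A=np.linspace(0,2*np.pi,180,endpoint=False)
    def P(q,a,r): 
        v=np.array([r*np.cos(a),r*np.sin(a),0]); return proj(c0,R.from_rotvec([q[3],q[4],0]).apply(v)+[q[0],q[1],q[2]])
    q=np.array([0,0,.004,0,0.])
    for it in range(5):
        aa=[];uvs=[]
        w=.012 if it<2 else .005
        for a in A:
            rr=np.linspace(.1145-w,.1145+w,61); L=np.array([P(q,a,r) for r in rr],np.float32)
            if L.min()<2 or L[:,0].max()>557 or L[:,1].max()>250: continue
            v=cv2.remap(g,L[None,:,0],L[None,:,1],1)[0]; d=-np.gradient(cv2.GaussianBlur(v[None],(0,0),2)[0]); i=d.argmax()
            if d[i]<1.5: continue
            aa.append(a);uvs.append(L[i])
        uvs=np.array(uvs)
        fun=lambda q:np.r_[(np.array([P(q,a,.1145) for a in aa])-uvs).ravel()]
        # radial residual only
        def fr(q):
            p=np.array([P(q,a,.1145) for a in aa]); p2=np.array([P(q,a,.1155) for a in aa]); n=p2-p; n/=np.linalg.norm(n,axis=1)[:,None]
            return np.r_[((p-uvs)*n).sum(1),(q[2]-.004)/.002]
        s=least_squares(fr,q,loss='soft_l1'); q=s.x
    print('lid in tool xyz mm',np.round(q[:3]*1e3,2),'tilt deg',np.round(np.degrees(q[3:]),2),'n',len(aa),'rms px',np.sqrt(np.mean(s.fun[:-1]**2)).round(2))
    return q
E
python3 - <<'E'
from h import *
im=robot.get_image('wrist');lidfit(im)
go([.532,-.203,.17],108)
E
```

```text
lid in tool xyz mm [-0.24  1.01  3.93] tilt deg [-0.12  0.15] n 90 rms px 0.27
shift [-1.0221 -0.2138 -0.0264] turn [ 0.0003 -0.0001 -0.0008] | pos [0.4987 0.1085 0.1621] F [-0.5  0.5 -6. ] gap 0.0327 t 23.93
```

Run:
```python
from h import *
ti=robot.get_image('top');c=cam(ti)
for z in(.1,.16,.22): print(z,proj(c,[.647,-.2,z]))
cv2.imwrite('pics/t21.png',cv2.resize(cv2.imread('pics/top0.png')[95:250,320:500],(696,600)))
go([.5311,-.2030,.17],108)
```

```text
0.1 [410.0106588  140.35362189]
0.16 [418.35406343 134.60024022]
0.22 [427.77189033 128.1059666 ]
shift [-1.0221 -0.2124 -0.0311] turn [-0.0017 -0.0005 -0.0008] | pos [0.4973 0.1084 0.1608] F [-0.2  0.5 -5.1] gap 0.033 t 23.98
```

View pics/t21.png

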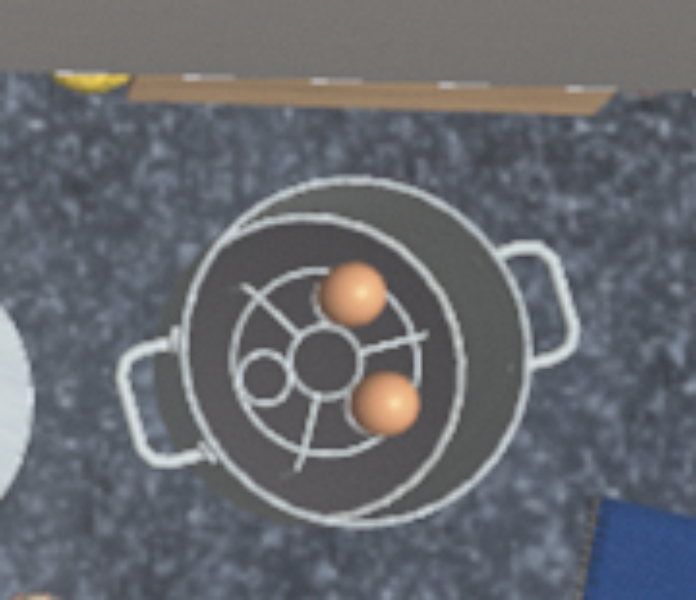

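Request:
play_rows(series=[-0.06, -0.013, -0.01, 0, 0, 0, 0.2, -0.17, -0.036, -0.02, 0, 0, 0, 0.2, -0.31, -0.065, -0.02, 0, 0, 0, 0.2, -0.46, -0.097, -0.02, 0, 0, 0, 0.2, -0.61, -0.128, -0.02, 0, 0, 0, 0.2])

```text
clock: 24.6
tool_pos: [0.517, -0.0795, 0.1664]
tcp_rot: [-1.847, -2.538, 0.002]
ft_force: [0.7, 0.3, -5.3]
finger_gap: 0.0328
```

Request:
play_rows(series=[-0.14, -0.029, 0, 0, 0, 0, 0.2, -0.26, -0.055, 0, 0, 0, 0, 0.2, -0.35, -0.073, 0, 0, 0, 0, 0.2, -0.4, -0.084, 0, 0, 0, 0, 0.2, -0.411, -0.086, 0, 0, 0, 0, 0.2])

```text
clock: 25.22
tool_pos: [0.5311, -0.2034, 0.1671]
tcp_rot: [-1.849, -2.537, 0.0]
ft_force: [-0.3, 0.2, -4.3]
finger_gap: 0.0326
```

Run:
```python
from h import *
robot.get_image('top');robot.get_image('top');robot.get_image('top')
go([.5311,-.2030,.125],108)
im=robot.get_image('wrist');lidfit(im);cv2.imwrite('pics/w21.png',im['frame'])
go([.5311,-.2030,.125],108)
```

```text
shift [-0.0032 -0.0021  0.1428] turn [-0.0004 -0.0009 -0.0005] | pos [ 0.5315 -0.2019  0.1678] F [-0.5  0.4 -4.2] gap 0.0328 t 25.38
lid in tool xyz mm [-0.27  1.06  3.94] tilt deg [0.01 0.2 ] n 91 rms px 0.27
shift [-0.0038 -0.0027  0.1433] turn [-0.0003 -0.0007 -0.0002] | pos [ 0.5316 -0.2017  0.168 ] F [-0.2  0.3 -4.8] gap 0.0331 t 25.43
```

View pics/w21.png

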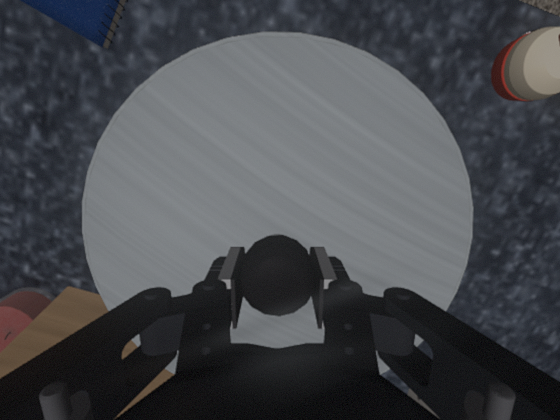

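Request:
play_rows(series=[-0.003, -0.003, 0.04, 0, 0, 0, 0.2, -0.003, -0.003, 0.09, 0, 0, 0, 0.2, -0.003, -0.003, 0.13, 0, 0, 0, 0.2, -0.003, -0.003, 0.145, 0, 0, 0, 0.2, -0.003, -0.003, 0.145, 0, 0, 0, 0.2])

```text
clock: 26.05
tool_pos: [0.531, -0.2037, 0.1242]
tcp_rot: [-1.848, -2.539, 0.0]
ft_force: [-0.2, -0.2, -3.2]
finger_gap: 0.0331
```

Run:
```python
from h import *
robot.get_image('top');robot.get_image('wrist')
go([.5311,-.2030,.109],108)
sm=robot.get_image('side');cv2.imwrite('pics/s22.png',cv2.resize(sm['frame'][110:210,190:320],(780,600),interpolation=2))
go([.5311,-.2030,.109],108)
```

```text
shift [ 0.0043 -0.001   0.0539] turn [ 0.0003  0.0004 -0.0009] | pos [ 0.5318 -0.2041  0.1252] F [ 0.2  0.4 -3.4] gap 0.0329 t 26.15
shift [ 0.0047 -0.0013  0.0546] turn [ 0.0005  0.0005 -0.0009] | pos [ 0.5319 -0.2042  0.1254] F [-0.1  0.6 -4.1] gap 0.0328 t 26.2
```

View pics/s22.png

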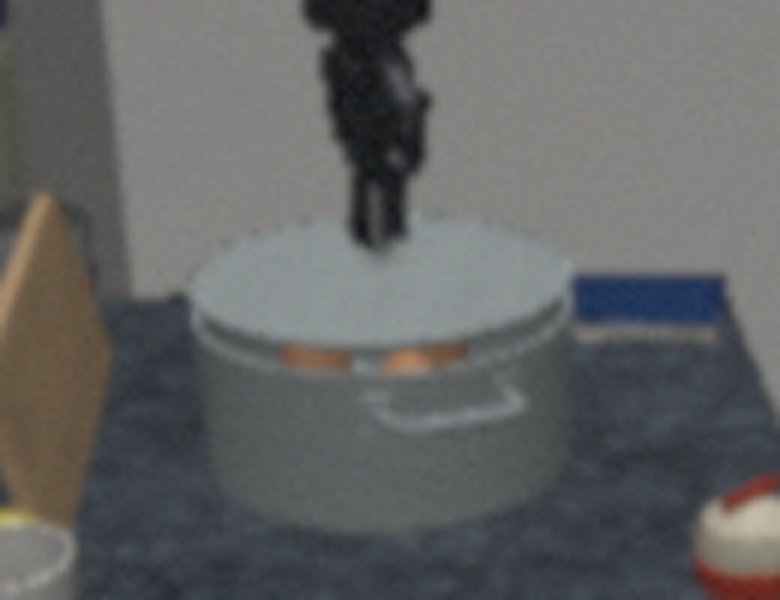

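The lid is level and concentric above the rim, so I lower it in small steps.

Request:
play_rows(series=[0.004, -0.001, 0.012, 0, 0, 0, 0.2, 0.004, -0.001, 0.024, 0, 0, 0, 0.2, 0.004, -0.001, 0.032, 0, 0, 0, 0.2, 0.004, -0.001, 0.034, 0, 0, 0, 0.2])

```text
clock: 26.7
tool_pos: [0.5305, -0.2027, 0.1143]
tcp_rot: [-1.848, -2.54, 0.0]
ft_force: [0.1, -0.2, -3.8]
finger_gap: 0.0334
```

Run:
```python
from h import *
F=[]
for i in range(2): robot.get_image('top');F.append(robot.get_state()['ft_force'])
print(np.mean(F,0));go([.5311,-.2030,.109],108)
```

```text
[-0.10497783  0.26003384 -4.5969747 ]
shift [-0.0009  0.0013  0.0183] turn [-0.0001 -0.0001 -0.0009] | pos [ 0.5306 -0.2028  0.1145] F [-0.4 -0.2 -4.6] gap 0.0329 t 26.8
```

Request:
play_rows(series=[-0.001, 0.001, 0.006, 0, 0, 0, 0.2, -0.001, 0.001, 0.011, 0, 0, 0, 0.2, -0.001, 0.001, 0.013, 0, 0, 0, 0.2])

```text
clock: 27.18
tool_pos: [0.531, -0.203, 0.1105]
tcp_rot: [-1.848, -2.54, 0.0]
ft_force: [-0.4, -0.1, -4.7]
finger_gap: 0.0326
```

Request:
play_rows(series=[0, 0, 0.003, 0, 0, 0, 0.2, 0, 0, 0.005, 0, 0, 0, 0.2, 0, 0, 0.005, 0, 0, 0, 0.2])

```text
clock: 27.55
tool_pos: [0.5311, -0.2031, 0.1099]
tcp_rot: [1.848, 2.54, 0.0]
ft_force: [-2.4, 1.1, 2.7]
finger_gap: 0.0328
```

Run:
```python
from h import *
F=[]
for i in range(2): robot.get_image('top');F.append(robot.get_state()['ft_force'])
print(np.mean(F,0),robot.get_state()['torque']);go([.5311,-.2030,.109],108)
```

```text
[-2.78008588  2.40678381  2.84159901] [0.23258435 0.57381723 0.00796045]
shift [ 0.0002 -0.0001  0.0031] turn [ 0.0001  0.0002 -0.0008] | pos [ 0.5311 -0.203   0.1099] F [-2.2  1.9  3.6] gap 0.0331 t 27.65
```

Contact came at TCP z = 0.1099, exactly the seated height (0.0129 + 0.097). I release.

Request:
play_rows(series=[0, 0, 0, 0, 0, 0, 0.45, 0, 0, 0, 0, 0, 0, 0.55, 0, 0, 0, 0, 0, 0, 0.7, 0, 0, 0, 0, 0, 0, 0.8, 0, 0, 0, 0, 0, 0, 0.8])

```text
clock: 28.28
tool_pos: [0.5312, -0.2031, 0.1092]
tcp_rot: [1.848, 2.54, 0.0]
ft_force: [0.6, -0.3, 0.0]
finger_gap: 0.0683
```

Request:
play_rows(series=[0, 0, -0.03, 0, 0, 0, 0.8, 0, 0, -0.1, 0, 0, 0, 0.8, 0, 0, -0.22, 0, 0, 0, 0.8, 0, 0, -0.4, 0, 0, 0, 1, 0, 0, -0.5, 0, 0, 0, 1])

```text
clock: 28.9
tool_pos: [0.5324, -0.2037, 0.2633]
tcp_rot: [1.845, 2.536, 0.001]
ft_force: [0.9, -0.2, -0.0]
finger_gap: 0.0856
```

Request:
play_rows(series=[0.15, 0.05, 0, 0, 0, 0, 1, 0.3, 0.15, 0, 0, 0, 0, 1, 0.3, 0.25, 0, 0, 0, 0, 1, 0.3, 0.25, 0, 0, 0, 0, 1])

```text
clock: 29.4
tool_pos: [0.5762, -0.0934, 0.2598]
tcp_rot: [1.844, 2.541, 0.001]
ft_force: [-0.9, 0.2, -0.1]
finger_gap: 0.0857
```

Run:
```python
from h import *
robot.get_image('wrist');robot.get_image('wrist')
st=robot.get_state();im=robot.get_image('wrist');cv2.imwrite('pics/w23.png',im['frame']);c=cam(im,st)
sm=robot.get_image('side');cv2.imwrite('pics/s23.png',cv2.resize(sm['frame'][130:205,205:305],(800,600),interpolation=2))
tm=robot.get_image('top');cv2.imwrite('pics/t23.png',tm['frame'])
for n,i,cc in [('w',im,c),('top',tm,cam(tm)),('side',sm,cam(sm))]:
    for r in robot.masks_of(i,'lid')[:1]:
        ct=max(cv2.findContours(r['pixels'].astype('u1'),0,1)[0],key=len)[:,0,:]
        print(n,r['confidence'],circ([atz(cc,u,.105)[:2] for u in ct]))
print(st['tool_pos'],st['ft_force'],st['clock'])
```

```text
w 0.71 (array([ 0.53357422, -0.20301547]), np.float64(0.11408403267312484))
top 0.95 (array([ 0.52576188, -0.16604341]), np.float64(0.07844054342191069))
side 0.63 (array([ 0.53514351, -0.20588641]), np.float64(0.11650840564664909))
[ 0.57452847 -0.09432889  0.25948911] [ 0.10184004 -0.1853549  -0.459489  ] 29.5
```

View pics/w23.png

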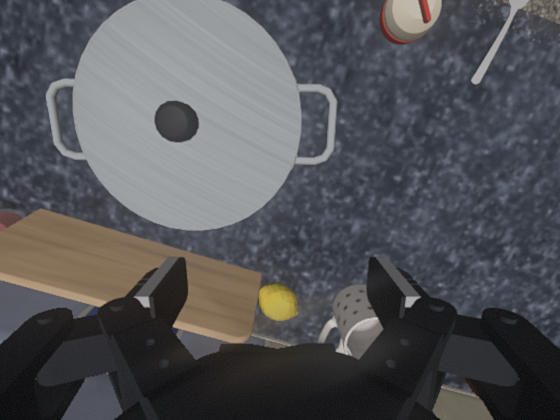

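View pics/s23.png

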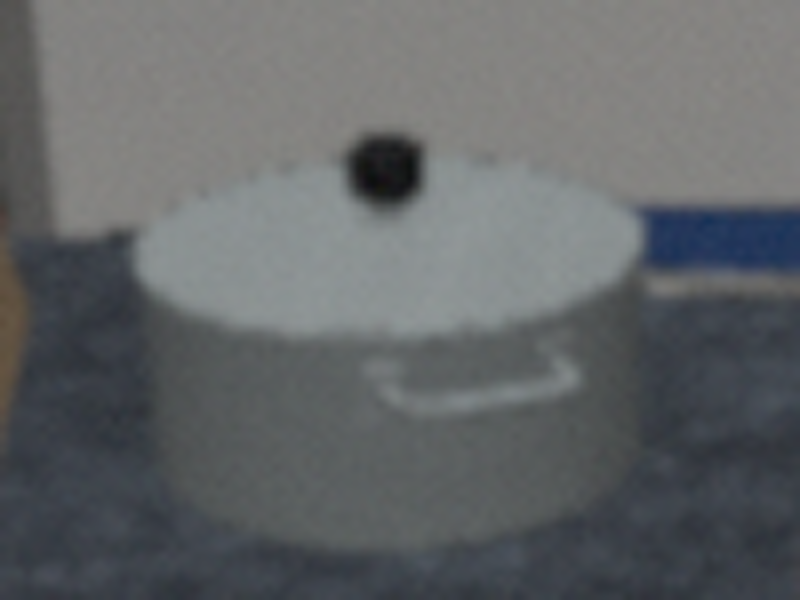

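The lid sits flush on the rim all round: no gap shows in the side view, and in the wrist view the disc covers the mouth evenly between the handles. The gripper is clear of everything, so I hand in.

```bash
python3 -c "
from h import *
print(robot.close_job())"
```

```text
the job is handed in; nothing more can be done
None
```

I moved the brown egg from the wooden holder into the pan's free ring, put the lid on the pan, and handed the job in at about 29.5 s.

**First grip on the egg:** it was too high, with the pads' edge above the widest point and a 40 mm gap. I set the egg back in its hole, gripped it 14 mm lower (42.5 mm gap) and then carried it over.

**Egg:** I lowered it to contact at about 6 N and released it. The wrist view afterwards showed all three eggs standing in their rings, the new one within about 1 mm of the ring centre.

**Lid:** it hung level within 0.2° and touched down at exactly the seated height. In the side view no gap shows at the rim. Its centre was at (0.5336, −0.2030) in the wrist view, against a pan axis of (0.532, −0.203).

**Checks that disagreed:**
- The last fits of the lid from the top and side cameras were off. The arm very likely hid part of the lid from the top camera (it fitted a radius of 78 mm), and the side fit was about 4 mm off. I relied on the wrist view and the touchdown height instead.
- The finger tips stood about 23 mm behind the TCP when gripping, farther back than the description suggests.

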